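# Index the stand's bushing, pin it and prove the support cone

## Robot

A 7-joint arm with a two-finger parallel gripper is mounted at the origin on the work surface; the furniture and walls round the work are solid. World frame = base frame: x ahead of the robot, y to its left, z up, the work surface at z = 0. Lengths are in m, angles in rad, forces in N, time in s.
With the tool pointing down it reaches from about 0.35 to 0.9 m from the base axis. Payload 7.2 kg.
Tool frame: the origin (TCP) lies between the finger pads; the fingertips stand 11 mm ahead of it and the grasp point (between the pads) lies 8 mm behind it (manip.tcp_to_tips is the distance from the TCP to the fingertips, in m); z points along the fingers, x is the direction in which the jaws open and shut, and the axes are right-handed (so a half turn about z gives the same grasp; the last joint's range is limited). The gripper opens to 88 mm and grips with 3 to 60 N. Pads are 20 mm wide; open, the fingers measure 115 mm over their backs; the gripper's body (75 mm by 178 mm) begins 61 mm behind the grasp point.
Start: joints at [-1.3, 0.411, -0.013, 1.596, 0.006, 1.134, -0.082], TCP at [0.208, 0.589, 0.234] pointing down, gripper open.
Joint ranges: [-2.95, 2.95], [-0.29, 1.99], [-1.47, 1.44], [0.14, 2.54], [-1.03, 4.17], [0.13, 1.85], [-2.86, 2.86]. Speed limits (rad/s): [2.39, 2.39, 3.01, 3.01, 3.14, 3.14, 3.14].

## Interface

Orientations are given as a unit quaternion [w, x, y, z].
In Python, from plant import monitor, viewer, manip gives the robot as it stands.
- The arm moves only by the shell command python3 -m handwheel 'ROWS'. ROWS is JSON, a list of rows, each a list of 5 numbers: the shift along the tool's x, y, z in mm, then the turn about the tool's z in degrees, then the opening, from -1 (shut) to 1 (fully open). In form: [[tx, ty, tz, yaw, gripper], ...]. A call has 1 to 8 rows; each row is the pose to reach, as a shift and turn from the pose commanded when the call began, along the tool's axes at that moment; what a row does not reach only later rows make up. A row lasts 1/8 s, in which the tool goes at most 62.5 mm and 10.7 degrees, less where a joint would pass 70% of its speed; a pose out of reach is approached as far as the arm can. A call with a gripper value outside its range is refused whole. The fingers move at their own pace and stop on an object; the grip force is fixed at half the most. Time passes only in rows, so rows that repeat a pose let the fingers close. It gives the time, the measured TCP pose, the force and the opening at its end, in the units of the state.
- monitor.observe(): the state, without advancing time (a new reading comes with each control period).
- viewer.capture(name): name is "scene" or "top"; returns (picture, depth): 420x560x3 uint8, red, green, blue; 420x560 float32, m along the optical axis (not along the pixel's ray), 0 where there is no reading.
- viewer.get_calibration(name): a dict with "fx", "fy", "cx", "cy" (pixels), "cam_to_world" (4x4, takes a point from camera to world coordinates). Camera axes: x right, y up, looking along -z (the intrinsics and any distortion apply to the point x, -y, -z); pixel columns grow to the right and rows downward; lengths in m; the calibration is good to about 2 mm. A picture is of the moment at which its call begins. get_calibration takes no time and is no camera call.
- manip.hand_in(): hands the job in, once; it reports no verdict.
The state is a dict: "time": time; "q": joint angles; "qd": joint speeds; "joint_efforts": joint torques, N m; "tcp_pos": TCP position; "tcp_rot": TCP orientation; "contact_force": force on the tool from outside, world axes, zero at the start; "moment": the same for the moment, N m; "width": finger opening in m.
Only numpy, scipy, OpenCV 4.12 (cv2) and the standard library are available. Lean on these libraries where they do the work, as an engineer would, in place of code of your own. Each camera call takes 0.05 s, during which the arm holds its last target.

## Task

Make the pot stand ready: spin the loose three-eyed bushing in its base, without lifting it out, until one of its eyes lines up with the index hole in the base, then push the round-handled index pin down through eye and base until it is fully home. Next seat the wooden support cone in the tapered cup on top of the bushing, lift it straight up just clear of the cup to check that it does not stick, and set it back in the cup without dropping it, fully seated and let go. Leave the spare pin and the other loose things where they are.

Things in the scene. Friction and masses are not known exactly. Their poses are not given: they have to be found in the camera images.
- stand: grey base block 150x150x40 mm, fixed; origin at the centre of its underside, z up. In its top a round bore (56 mm, 26 mm deep) in the middle and one index hole (13 mm, 26 mm deep) 52 mm from the middle along its own -x. Four small screw heads, 4 mm high, at the corners (64 mm either way from the middle)
- index_hole (a point): centre of the mouth of the index hole, on the top face of the base, 40 mm above the table
- bushing: steel bushing, loose, 600 g; origin at the centre of its underside, z up. A spigot (54.5 mm diameter, 22 mm long) stands in the bore; a flange (76 mm diameter, 10 mm thick) with three round eyes rests on the base's top; on the flange a hexagonal hub. It turns freely either way and stays where it is left
- hub (a point): centre of the open top of the hub, axes of the bushing. The hub is 50 mm across flats and 32 mm high, its top 82 mm above the table; its flats look along the bushing's x axis and every 60 degrees from it. In it a tapered cup: 40 mm wide at the mouth, 24 mm deep, narrowing 1 mm in diameter per mm of depth
- eye0 (a point): centre of the top of the first eye: 14 mm through hole in a lug of 31 mm diameter, 10 mm thick, its top 50 mm above the table; 52 mm from the bushing's axis along the bushing's own +x. The three eyes are alike, any one may take the pin
- eye1 (a point): top of the second eye, like the first, 120 degrees on (anticlockwise from above)
- eye2 (a point): top of the third eye, 240 degrees on
- pin_block: light wooden block 50x120x40 mm, fixed; origin at the centre of its underside. Two 16 mm holes, 32 mm either way from its centre along its own y, hold the two pins upright
- pin_handle (a point): steel index pin, 80 g, upright in one of the block's holes: centre of its round handle, 18 mm diameter, 34 mm long. The handle's top is 17 mm above this point, the underside of its 25 mm collar 21 mm below, the tip of its 10 mm chamfered shank 53 mm below. In the block the collar rests on the block's top; fully home it rests on the eye
- pin_tip (a point): centre of the foot of the index pin's shank; axes of the pin, z up along it
- cone_post (a point): turned wooden support cone, 90 g, upright in the cork ring: centre of its post for gripping, 24 mm diameter, 24 mm either way. Below it a disc 50 mm wide, its underside 29 mm under this point, then the taper, 40 mm wide at 32 mm below to 20 mm at the foot, 52 mm below. Seated, the 40 mm end of the taper is level with the hub's top
- cone_foot (a point): centre of the cone's foot (small end), axes of the cone, z up along it. Seated in the cup, it is 20 mm below the hub's top
- cork_ring: cork ring, 80 mm outside, 43 mm inside, 26 mm high, fixed; origin at the centre of its underside; the cone's disc rests on it
- spare_pin: spare pin with a thicker 14 mm shank and a flat T-shaped head, in the block's other hole; not wanted. Its head's top is 50 mm above its foot, where its origin lies
- sherd_near: small loose pottery sherd 50x37x7 mm, bystander
- sherd_far: loose pottery sherd 73x96x14 mm, bystander
- tape_roll: roll of tape lying flat, 104 mm wide, 25 mm high, bystander
- beaker: clear beaker, 52 mm wide, 62 mm high, bystander

How it is judged:
On the way, in this order (a step that is already met when the one before it is completed fails the run):
1. one eye of the bushing lies over the index hole (within 5 mm) (horizontal distance between any of eye0, eye1, eye2 and index_hole below 0.005 m), for 0.1 s.
2. the index pin is home: its tip 18 mm or more down the index hole (horizontal distance between pin_tip and index_hole below 0.004 m and z of pin_tip in the frame of stand below 0.022 m), for 0.2 s.
3. the cone is seated in the cup (foot 17 mm or more below the hub's top, within 4 mm of its axis) (horizontal distance between cone_foot and hub below 0.004 m and z of cone_foot in the frame of hub below -0.017 m), for 0.2 s.
4. the cone is lifted free of the taper, above the cup (horizontal distance between cone_foot and hub below 0.03 m and z of cone_foot in the frame of hub above -0.006 m), for 0.1 s.
At the end, for the whole second after the job is handed in: The index pin is through an eye and the base, collar down on the eye within 2.5 mm, upright; the bushing lies flat in the base; the cone stands upright in the cup, its foot at least 17 mm below the hub's top (20 mm is fully seated) and within 4 mm of its axis (all of step 3 and horizontal distance between pin_tip and index_hole below 0.004 m and z of pin_tip in the frame of stand below 0.0205 m and angle between pin_tip's own z axis and vertical below 0.12 rad and angle between cone_foot's own z axis and vertical below 0.1 rad and angle between hub's own z axis and vertical below 0.05 rad and z of hub in the frame of stand below 0.085 m); the robot touches nothing.
It fails at once if the bushing is lifted more than 15 mm out of its seat (z of hub in the frame of stand above 0.097 m).
It fails at once if the spare pin or another loose bystander is moved more than 30 mm (distance of any of spare_pin, sherd_near, sherd_far, tape_roll, beaker from where it was at the start of the episode above 0.03 m).
It fails at once if the cone is dropped: over the cup, 10 mm or more above its seat, with no finger on it (horizontal distance between cone_foot and hub below 0.03 m and z of cone_foot in the frame of hub between -0.01 and 0.15 m and not (contact force between the fingers and cone above 0.05 N)).
It also fails if it takes over 72 s, if anything falls off the work surface, if the arm or the gripper's body presses on something with over 40 N, if the wrist force passes 120 N, or if a joint passes its speed limit or range.

## Working session

There is one attempt and no reset: what is moved stays moved. The work goes in short steps, Python scripts to look and compute and a shell command to move; the robot and the scene stay as the last step left them, time stands still between calls to the robot, and variables do not carry over. Pictures are saved under pics/ and viewed, and the job is handed in when it is done.

```bash
ls; mkdir -p pics; python3 - <<'E'
from plant import monitor, viewer, manip
import cv2,numpy as np
s=monitor.observe()
print({k:np.round(v,3) for k,v in s.items()}, manip.tcp_to_tips)
for n in("scene","top"):
    im,d=viewer.capture(n); cv2.imwrite(f"pics/{n}0.png",im[:,:,::-1]); np.savez(f"{n}0.npz",im=im,d=d)
    print(n,viewer.get_calibration(n))
E
```

```text
pics
{'time': np.float64(0.0), 'q': array([-1.3  ,  0.412, -0.013,  1.597,  0.006,  1.134, -0.082]), 'qd': array([-0.002, -0.   , -0.001,  0.001,  0.001, -0.001,  0.   ]), 'joint_efforts': array([ 1.0000e-03, -5.8796e+01,  6.4200e-01, -2.9107e+01, -5.4000e-02,
        1.8000e-02,  0.0000e+00]), 'tcp_pos': array([0.208, 0.589, 0.233]), 'tcp_rot': array([ 0.001,  0.816,  0.578, -0.001]), 'contact_force': array([ 0.602, -1.187,  0.515]), 'moment': array([0.03 , 0.039, 0.016]), 'width': np.float64(0.088)} 0.011
scene {'fx': 526.6390303623192, 'fy': 526.6390303623192, 'cx': 273.5282410845097, 'cy': 203.53790515627634, 'cam_to_world': array([[ 0.55512615,  0.61746456, -0.55729029, -0.20314265],
       [-0.83176404,  0.41361342, -0.37026006, -0.48404803],
       [ 0.00188028,  0.66907507,  0.74319245,  1.01541875],
       [ 0.        ,  0.        ,  0.        ,  1.        ]])}
top {'fx': 534.6129757205803, 'fy': 534.6129757205803, 'cx': 280.1079525027378, 'cy': 209.5618915098604, 'cam_to_world': array([[-0.02785378,  0.99740648, -0.06636628,  0.4116911 ],
       [-0.99959647, -0.0281621 , -0.00371446, -0.01547744],
       [-0.00557384,  0.06623603,  0.99778841,  1.62264228],
       [ 0.        ,  0.        ,  0.        ,  1.        ]])}
```

View pics/scene0.png

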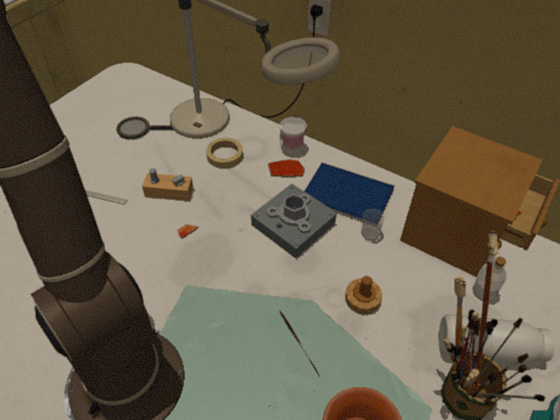

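View pics/top0.png

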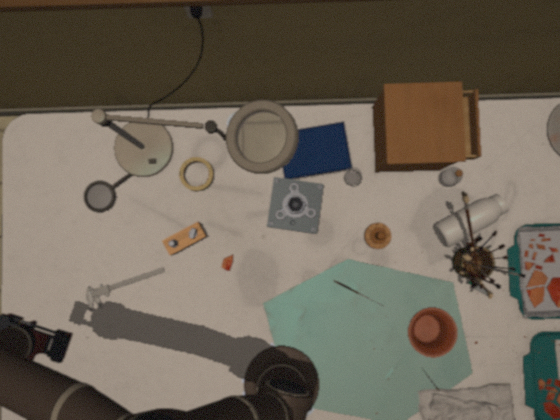

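```bash
cat > h.py <<'E'
from plant import monitor, viewer, manip
import cv2,numpy as np
def cal(n):
    c=viewer.get_calibration(n); return c,np.array(c["cam_to_world"])
def ray(n,u,v):
    c,T=cal(n); d=np.array([(u-c["cx"])/c["fx"],-(v-c["cy"])/c["fy"],-1.]); return T[:3,3],T[:3,:3]@d
def onplane(n,u,v,z):
    o,d=ray(n,u,v); return o+d*(z-o[2])/d[2]
def proj(n,p):
    c,T=cal(n); q=T[:3,:3].T@(np.asarray(p,float)-T[:3,3]); return c["cx"]+c["fx"]*q[0]/-q[2], c["cy"]+c["fy"]*q[1]/q[2]
def cloud(n,d):
    c,T=cal(n); v,u=np.mgrid[:d.shape[0],:d.shape[1]]
    P=np.stack([(u-c["cx"])/c["fx"]*d,-(v-c["cy"])/c["fy"]*d,-d],-1)
    return P@T[:3,:3].T+T[:3,3]
def crop(im,x0,y0,w,h,k,name):
    cv2.imwrite(name,cv2.resize(im[y0:y0+h,x0:x0+w,::-1],None,fx=k,fy=k,interpolation=cv2.INTER_CUBIC))
E
python3 - <<'E'
from h import *
S=np.load("scene0.npz");T=np.load("top0.npz")
a=[("scene",S,245,180,100,80),("top",T,260,170,75,70),("scene",S,130,160,75,50),("top",T,155,213,60,50)]
tiles=[]
for n,D,x,y,w,h in a:
    t=cv2.resize(D["im"][y:y+h,x:x+w,::-1],(390,290),interpolation=cv2.INTER_CUBIC); tiles.append(t)
    print(390/w,290/h)
cv2.imwrite("pics/t1.png",np.vstack([np.hstack(tiles[:2]),np.hstack(tiles[2:])]))
for n,D,pts in(("scene",S,[(295,218),(293,200),(365,285),(150,172),(180,180),(300,60),(372,225)]),("top",T,[(295,205),(377,235),(172,242),(196,232),(262,137),(250,110),(352,178),(295,190),(340,150)])):
    C=cloud(n,D["d"])
    for u,v in pts: print(n,u,v,np.round(C[v,u],3))
E
```

```text
3.9 3.625
5.2 4.142857142857143
5.2 5.8
6.5 5.8
scene 295 218 [ 0.508 -0.074  0.054]
scene 293 200 [ 0.541 -0.046  0.07 ]
scene 365 285 [ 0.419 -0.304  0.072]
scene 150 172 [0.417 0.304 0.076]
scene 180 180 [0.451 0.237 0.056]
scene 300 60 [0.657 0.02  0.375]
scene 372 225 [ 0.587 -0.238  0.058]
top 295 205 [ 0.528 -0.054  0.059]
top 377 235 [ 0.433 -0.288  0.072]
top 172 242 [0.429 0.306 0.073]
top 196 232 [0.457 0.24  0.046]
top 262 137 [0.667 0.027 0.378]
top 250 110 [0.733 0.054 0.375]
top 352 178 [ 0.61  -0.231 -0.   ]
top 295 190 [ 0.573 -0.055  0.051]
top 340 150 [ 0.695 -0.196  0.014]
```

View pics/t1.png

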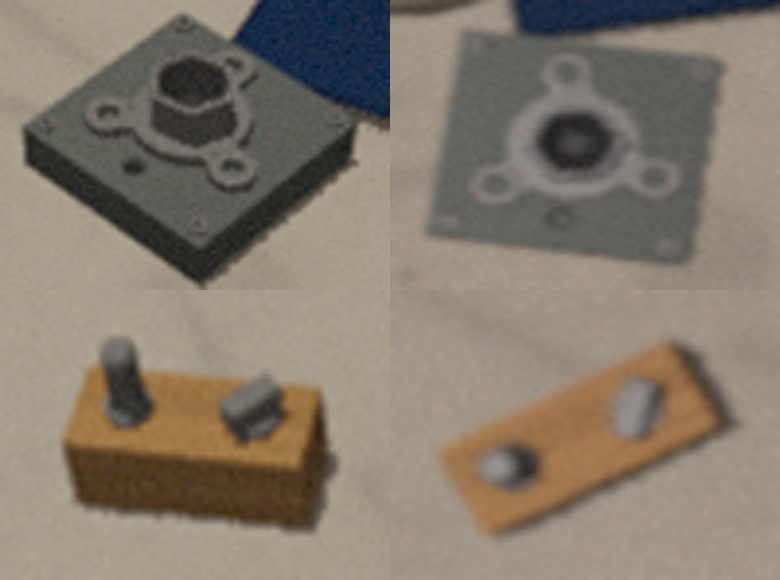

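```bash
python3 - <<'E'
from h import *
for n,box in(("top",(255,165,80,80)),("scene",(240,175,110,90))):
    D=np.load(n+"0.npz"); im=D["im"];C=cloud(n,D["d"])
    print(n)
    # stand by depth
    x,y,w,h=box
    m=np.zeros(D["d"].shape,np.uint8)
    sub=(C[...,2]>0.022)&(C[...,2]<0.1)&(D["d"]>0); m[y:y+h,x:x+w]=sub[y:y+h,x:x+w]
    z=C[...,2][m>0]; print("n",m.sum(),"z pct",np.percentile(z,[5,25,50,75,95]).round(4))
    P=C[(m>0)&(C[...,2]>.034)&(C[...,2]<.046)]
    r=cv2.minAreaRect((P[:,:2]*1000).astype(np.float32)); print("depth rect",r)
    hsv=cv2.cvtColor(im,cv2.COLOR_RGB2HSV)
    print(hsv[[y+5,y+h//2],[x+3,x+w//2]])
# dark hole/eye blobs in both via upscaled inspect
D=np.load("top0.npz");crop(D["im"],262,172,66,66,9,"pics/standtop.png")
D=np.load("scene0.npz");crop(D["im"],248,182,90,74,8,"pics/standsc.png")
E
```

```text
top
n 2535 z pct [0.0348 0.0388 0.0422 0.0476 0.0774]
depth rect ((529.944091796875, -54.65856170654297), (150.03823852539062, 150.06558227539062), 80.15782165527344)
[[ 17  61 104]
 [  0  10  76]]
scene
n 3178 z pct [0.0295 0.0375 0.0398 0.0471 0.0769]
depth rect ((528.243896484375, -55.92010498046875), (155.2496337890625, 155.03704833984375), 79.53422546386719)
[[ 19  43 159]
 [ 24  38  68]]
```

View pics/standtop.png

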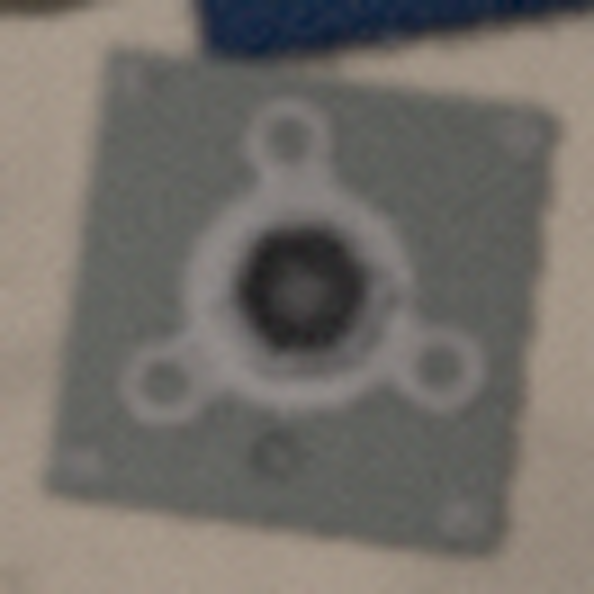

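View pics/standsc.png

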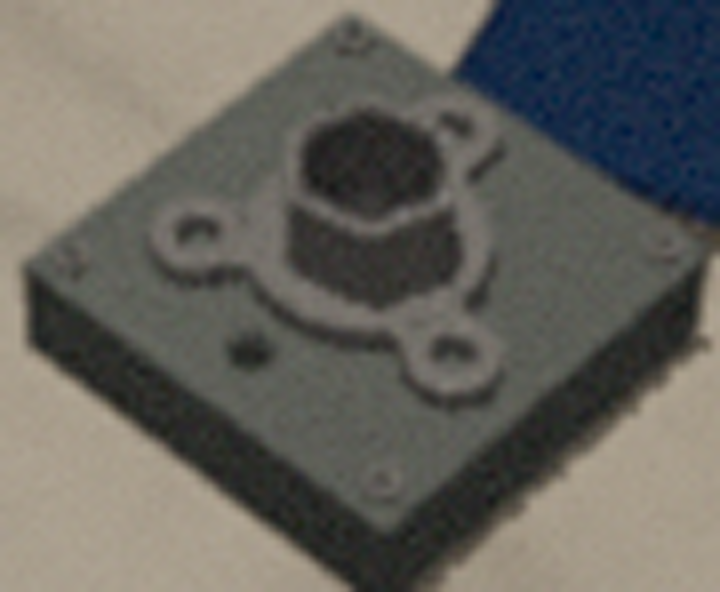

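```bash
python3 - <<'E'
from h import *
f=lambda p,k,x,y:((p[0]+.5)/k-.5+x,(p[1]+.5)/k-.5+y)
for n,k,x,y,cs,ey,ho,hub in(("top",9,262,172,[(108,50),(560,105),(498,555),(45,492)],[(290,140),(165,382),(440,368)],(276,452),(301,290)),
  ("scene",8,248,182,[(350,8),(710,248),(388,532),(25,268)],[(460,123),(200,232),(450,350)],(250,350),(372,165))):
    P=np.array([onplane(n,*f(p,k,x,y),.04)[:2] for p in cs]); c=P.mean(0)
    e=(P[0]-P[3])+(P[1]-P[2]); g=(P[0]-P[1])+(P[3]-P[2])
    print(n,"c",c.round(4),"xdir",np.degrees(np.arctan2(e[1],e[0])),np.degrees(np.arctan2(g[1],g[0]))-90, np.linalg.norm(e)/2,np.linalg.norm(g)/2)
    H=onplane(n,*f(ho,k,x,y),.04)[:2]; print("hole",H.round(4),np.linalg.norm(H-c),np.degrees(np.arctan2(*(c-H)[::-1])))
    E=np.array([onplane(n,*f(p,k,x,y),.05)[:2] for p in ey]); print("eyes c",E.mean(0).round(4),[ (round(np.linalg.norm(q-c),4),round(np.degrees(np.arctan2(*(q-c)[::-1])),1)) for q in E])
    print("hub",onplane(n,*f(hub,k,x,y),.082)[:2].round(4))
D=np.load("top0.npz");crop(D["im"],155,213,60,45,13,"pics/blk_t.png");crop(D["im"],360,218,36,36,14,"pics/cone_t.png")
D=np.load("scene0.npz");crop(D["im"],135,160,66,46,12,"pics/blk_s.png");crop(D["im"],340,268,50,50,11,"pics/cone_s.png")
E
```

```text
top c [ 0.5297 -0.0547] xdir -9.657331610045665 -9.06879594899226 0.14895969597557826 0.15045339312983314
hole [ 0.4797 -0.0444] 0.05100522181214994 -11.61996060710311
eyes c [ 0.53   -0.0531] [(np.float64(0.0521), np.float64(3.1)), (np.float64(0.0532), np.float64(119.8)), (np.float64(0.0503), np.float64(-119.0))]
hub [ 0.5297 -0.0532]
scene c [ 0.5279 -0.0574] xdir -9.06346330753281 -9.518335253609791 0.14997750632758924 0.14836537098156583
hole [ 0.4768 -0.0477] 0.051980374232240514 -10.766798079848142
eyes c [ 0.5287 -0.0572] [(np.float64(0.0552), np.float64(1.3)), (np.float64(0.0515), np.float64(122.3)), (np.float64(0.0507), np.float64(-119.5))]
hub [ 0.5277 -0.0574]
```

View pics/blk_t.png

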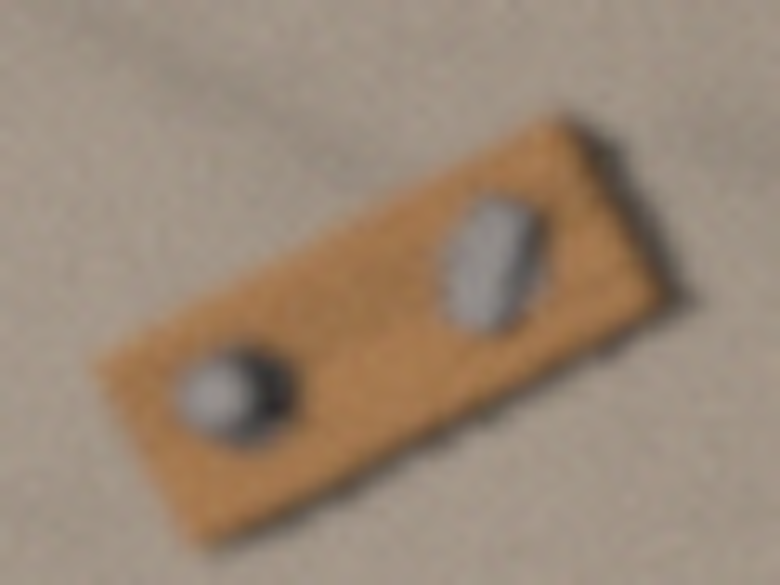

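View pics/blk_s.png

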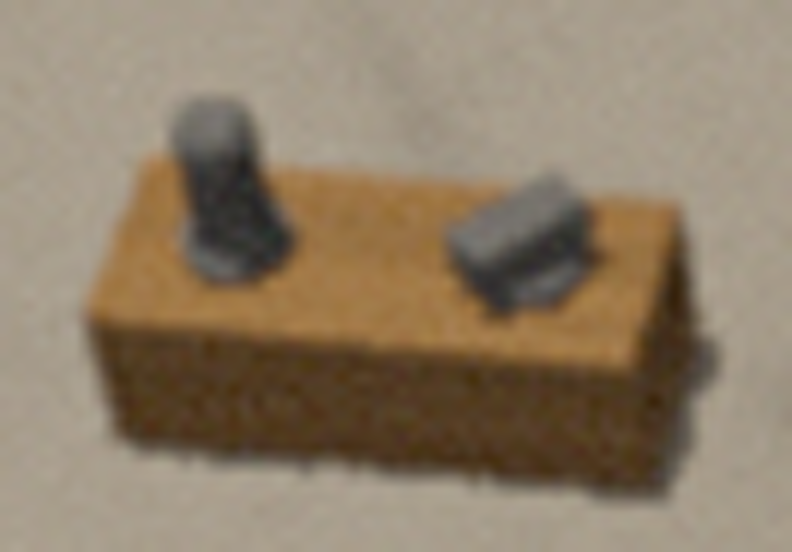

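View pics/cone_t.png

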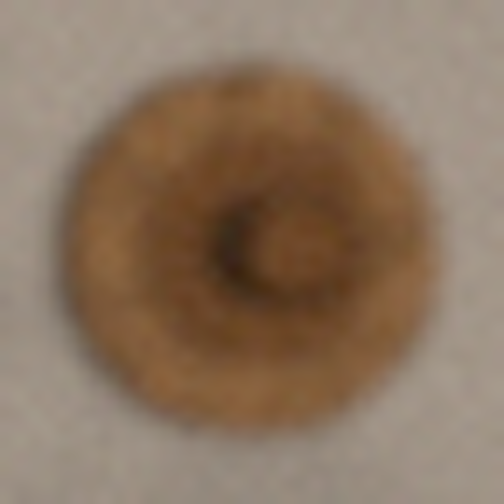

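View pics/cone_s.png

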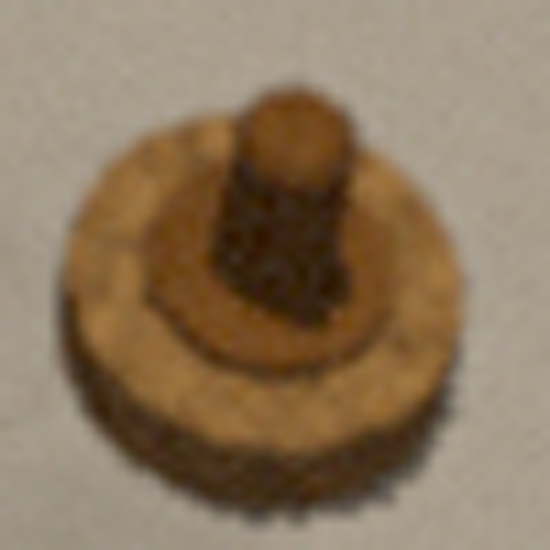

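```bash
python3 - <<'E'
from h import *
f=lambda p,k,x,y:((p[0]+.5)/k-.5+x,(p[1]+.5)/k-.5+y)
for n,(x,y,w,h) in(("top",(220,95,90,90)),("scene",(250,25,100,70))):
    D=np.load(n+"0.npz");C=cloud(n,D["d"]); m=np.zeros(D["d"].shape,bool); m[y:y+h,x:x+w]=1
    P=C[m&(C[...,2]>.25)&(D["d"]>0)]
    print(n,"lamp",len(P),P.min(0).round(3),P.max(0).round(3)); Q=P[(P[:,1]<0)]
    print("y<0: xmin",Q[:,0].min(), "y<-.03",P[P[:,1]<-.03][:,0].min() if (P[:,1]<-.03).any() else 0, "ymin",P[:,1].min())
    # arm
    m=(C[...,2]>.15)&(D["d"]>0)&(C[...,0]<.5)
    if n=="top":
      for u,v in[(20,330),(60,345),(40,340),(10,350),(30,370),(100,395),(50,400)]: print(u,v,C[v,u].round(3))
# pin: handle top z.078, block centre
g=lambda n,p,k,x,y,z: onplane(n,*f(p,k,x,y),z)[:2].round(4)
print("pin top", g("top",(210,393),13,155,213,.078), "scene",g("scene",(211,128),12,135,160,.078))
print("blk", [g("top",p,13,155,213,.04) for p in[(98,368),(555,112),(665,297),(198,545)]], [g("scene",p,12,135,160,.04) for p in[(150,160),(683,205),(632,365),(92,322)]])
print("cone top",g("top",(302,250),14,360,218,.079),g("scene",(298,135),11,340,268,.079))
print("ring top",g("top",(252,248),14,360,218,.026),g("scene",(262,285),11,340,268,.026))
E
```

```text
top lamp 4301 [ 0.581 -0.058  0.35 ] [0.758 0.127 0.406]
y<0: xmin 0.5867442349831614 y<-.03 0.6039479009590717 ymin -0.05818976150806901
20 330 [0.242 0.567 0.438]
60 345 [0.191 0.518 0.345]
40 340 [0.21  0.549 0.38 ]
10 350 [0.23  0.501 0.61 ]
30 370 [0.207 0.431 0.678]
100 395 [0.172 0.296 0.718]
50 400 [0.169 0.373 0.73 ]
scene lamp 3139 [ 0.577 -0.061  0.25 ] [1.043 0.171 0.413]
y<0: xmin 0.5828363142263703 y<-.03 0.6021036113756555 ymin -0.06129503942238734
pin top [0.4273 0.3087] scene [0.423  0.3022]
blk [array([0.4341, 0.3421]), array([0.4895, 0.237 ]), array([0.4466, 0.2127]), array([0.3933, 0.3199])] [array([0.4335, 0.3383]), array([0.4877, 0.2325]), array([0.4445, 0.2107]), array([0.39  , 0.3147])]
cone top [ 0.4316 -0.2986] [ 0.428 -0.302]
ring top [ 0.433  -0.2977] [ 0.4278 -0.3019]
```

```bash
cat >> h.py <<'E'
def plan(*tg, off=19-11):
    "targets: (x,y,z_tcp,jaw_deg) world -> tool-frame shift mm & yaw deg"
    s=monitor.observe(); p=np.array(s["tcp_pos"]); w,a,b,c=s["tcp_rot"]
    from scipy.spatial.transform import Rotation as R
    M=R.from_quat([a,b,c,w]).as_matrix(); j=np.degrees(np.arctan2(M[1,0],M[0,0]))
    print("t %.2f tcp %s jaw %.2f F %s w %.4f tilt %.3f"%(s["time"],p.round(4),j,np.round(s["contact_force"],1),s["width"],np.degrees(np.arccos(-M[2,2]))), "q7 %.2f"%s["q"][6])
    for t in tg:
        d=M.T@(np.array(t[:3])-p)*1000; y=-((t[3]-j+90)%180-90)
        print("->",d.round(1),"yaw %.1f"%y)
E
python3 -c "
from h import *
plan((.38,.26,.2,1.3),(.45,-.05,.15,1.3),(.529,-.056,.13,1.3),(.529,-.056,.066,1.3))"
```

```text
t 0.10 tcp [0.2076 0.589  0.2329] jaw 70.59 F [ 0.5 -0.3 -0.5] w 0.0877 tilt 0.082 q7 -0.08
-> [-253.   271.9   33.3] yaw 69.3
-> [-522.1  441.    83.7] yaw 69.3
-> [-501.4  517.5  103.7] yaw 69.3
-> [-501.3  517.5  167.7] yaw 69.3
```

```bash
python3 -m handwheel '[[-42,45,6,10,1],[-84,90,11,20,1],[-126,136,17,30,1],[-168,181,22,40,1],[-210,226,28,50,1],[-253,272,33,60,1],[-305,304,43,69.3,1],[-355,336,52,69.3,1]]'; python3 -m handwheel '[[-57,35,-10,0,1],[0,0,0,0,1]]' >/dev/null 2>&1 & wait; python3 -c "
from h import *
plan((.45,-.05,.15,1.3),(.529,-.056,.13,1.3),(.529,-.056,.066,1.3))"
```

```text
time: 1.1
tcp_pos: [0.4068, 0.1409, 0.1813]
tcp_rot: [-0.0, 1.0, 0.01, 0.0]
contact_force: [1.1, 0.5, -0.1]
width: 0.088
t 1.35 tcp [0.3954 0.136  0.1841] jaw 0.91 F [2.6 1.6 2.3] w 0.0876 tilt 0.646 q7 -0.34
-> [ 51.8 187.2  31.9] yaw -0.4
-> [130.8 194.7  51.5] yaw -0.4
-> [131.1 195.3 115.4] yaw -0.4
```

```bash
python3 -m handwheel '[[17,62,10,0,1],[34,124,21,0,1],[52,187,32,0,1],[52,187,32,0,1],[52,187,32,0,1]]'; python3 -c "
from h import *
plan((.529,-.056,.13,1.3),(.529,-.056,.066,1.3))
im,d=viewer.capture('scene');cv2.imwrite('pics/s1.png',im[:,:,::-1])"
```

```text
time: 1.98
tcp_pos: [0.4625, -0.0429, 0.1493]
tcp_rot: [0.0, 1.0, 0.01, -0.001]
contact_force: [-0.8, 0.7, -0.5]
width: 0.0878
t 1.98 tcp [ 0.4625 -0.0429  0.1493] jaw 1.20 F [-0.8  0.7 -0.5] w 0.0878 tilt 0.061 q7 0.21
-> [66.2 14.5 19.2] yaw -0.1
-> [66.3 14.5 83.2] yaw -0.1
```

View pics/s1.png

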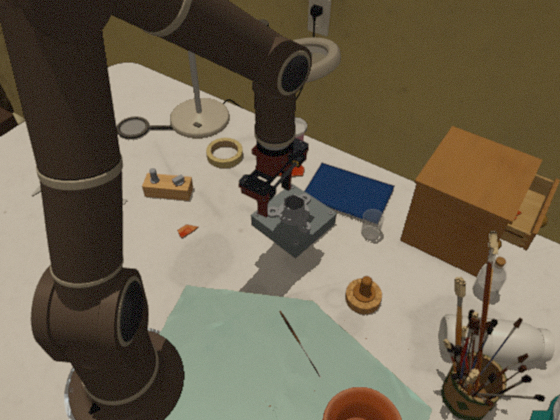

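```bash
python3 - <<'E'
from h import *
t=monitor.observe()["tcp_pos"]
for n in("scene","top"):
    im,d=viewer.capture(n);D0=np.load(n+"0.npz")["d"]
    C=cloud(n,d);m=(d>0)&(D0-d>.02)&(C[...,2]>.16)
    P=C[m]-t; P=P[(np.hypot(P[:,0],P[:,1])<.25)]
    for z in np.arange(0.02,.5,.03):
        Q=P[(abs(P[:,2]-z)<.015)]
        if len(Q)>5: print(n,"z+%.2f"%z,len(Q),"x",np.percentile(Q[:,0],[1,99]).round(3),"y",np.percentile(Q[:,1],[1,99]).round(3))
E
```

```text
scene z+0.02 115 x [-0.056  0.052] y [-0.014  0.01 ]
scene z+0.05 50 x [-0.057  0.056] y [-0.012  0.009]
scene z+0.08 530 x [-0.087  0.08 ] y [-0.036  0.028]
scene z+0.11 1131 x [-0.089  0.087] y [-0.035  0.028]
scene z+0.14 254 x [-0.042  0.001] y [-0.034  0.026]
scene z+0.17 456 x [-0.041  0.013] y [-0.038  0.03 ]
scene z+0.20 503 x [-0.041  0.016] y [-0.041  0.028]
scene z+0.23 501 x [-0.039  0.015] y [-0.04   0.027]
scene z+0.26 524 x [-0.039  0.012] y [-0.04   0.026]
scene z+0.29 570 x [-0.042  0.01 ] y [-0.045  0.028]
scene z+0.32 378 x [-0.054  0.033] y [-0.057  0.03 ]
scene z+0.35 744 x [-0.079  0.037] y [-0.058 -0.   ]
scene z+0.38 1051 x [-0.109  0.028] y [-0.055  0.008]
scene z+0.41 1116 x [-0.141 -0.003] y [-0.045  0.013]
scene z+0.44 1102 x [-0.175 -0.034] y [-0.029  0.021]
scene z+0.47 1286 x [-0.206 -0.065] y [-0.023  0.026]
top z+0.11 206 x [0.065 0.089] y [-0.028  0.035]
top z+0.35 85 x [-0.036  0.054] y [-0.054  0.059]
top z+0.38 844 x [-0.024  0.049] y [-0.051  0.056]
top z+0.41 889 x [-0.058  0.024] y [-0.042  0.054]
top z+0.44 744 x [-0.092 -0.018] y [-0.027  0.061]
top z+0.47 820 x [-0.124 -0.049] y [-0.021  0.067]
```

```bash
python3 - <<'E'
from h import *
for n,(x,y,w,h) in(("top",(220,95,90,90)),("scene",(250,25,100,70))):
    D=np.load(n+"0.npz");C=cloud(n,D["d"]); m=np.zeros(D["d"].shape,bool); m[y:y+h,x:x+w]=1
    P=C[m&(C[...,2]>.3)&(D["d"]>0)]
    for z in(.066,.076,.086,.11,.14):
        q=P-np.array([.529,-.056,z]); k=q[(q[:,1]<.062)]
        r=np.hypot(k[:,0],k[:,2]-.365); i=r.argmin(); print(n,z,"min r",r[i].round(4),P[q[:,1]<.062][i].round(3), "cyl", np.hypot(q[:,0],q[:,1])[q[:,2]<.31].min().round(3) if (q[:,2]<.31).any() else None)
plan((.529,-.056,.11,1.3),(.529,-.056,.076,1.3))
E
```

```text
top 0.066 min r 0.0742 [0.591 0.005 0.39 ] cyl 0.076
top 0.076 min r 0.08 [0.595 0.003 0.395] cyl 0.076
top 0.086 min r 0.0861 [0.595 0.003 0.395] cyl 0.076
top 0.11 min r 0.1032 [0.595 0.003 0.395] cyl 0.076
top 0.14 min r 0.1278 [0.595 0.003 0.395] cyl 0.076
scene 0.066 min r 0.0738 [0.583 0.003 0.381] cyl 0.072
scene 0.076 min r 0.0807 [0.589 0.002 0.387] cyl 0.072
scene 0.086 min r 0.0877 [ 0.591 -0.004  0.389] cyl 0.072
scene 0.11 min r 0.1057 [ 0.595 -0.013  0.392] cyl 0.072
scene 0.14 min r 0.1306 [ 0.595 -0.013  0.392] cyl 0.072
t 2.12 tcp [ 0.4626 -0.041   0.1496] jaw 1.44 F [-0.3 -0.7 -0. ] w 0.0879 tilt 0.047 q7 0.21
-> [66.  16.7 39.6] yaw 0.1
-> [66.  16.7 73.6] yaw 0.1
```

```bash
python3 -m handwheel '[[33,8,10,0,1],[66,16,25,0,1],[66,16,40,0,1],[66,16,40,0,1]]'; python3 -c "
from h import *
plan((.529,-.056,.074,1.3))
im,d=viewer.capture('scene');crop(im,200,120,160,120,5,'pics/s2.png')"
```

```text
time: 2.62
tcp_pos: [0.5275, -0.056, 0.1084]
tcp_rot: [-0.0, 1.0, 0.012, -0.002]
contact_force: [0.1, -0.1, -0.8]
width: 0.0879
t 2.62 tcp [ 0.5275 -0.056   0.1084] jaw 1.38 F [ 0.1 -0.1 -0.8] w 0.0879 tilt 0.194 q7 0.33
-> [ 1.6  0.1 34.4] yaw 0.1
```

View pics/s2.png

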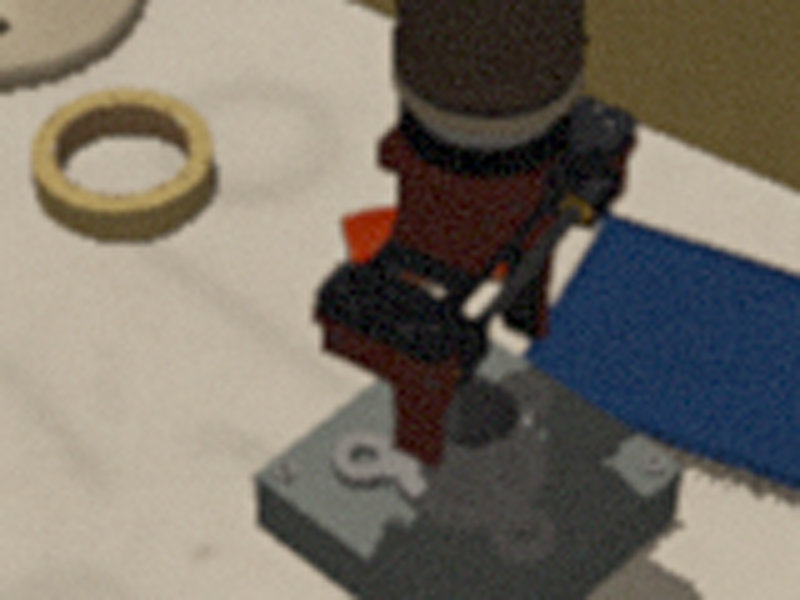

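```bash
python3 -m handwheel '[[1,0,17,0,1],[1,0,34,0,1],[1,0,34,0,1],[1,0,34,0,0],[1,0,34,0,0],[1,0,34,0,0],[1,0,34,0,0]]'; python3 -c "
from h import *
plan((.529,-.056,.074,1.3))
print(monitor.observe()['moment'])
im,d=viewer.capture('top');crop(im,240,150,100,100,6,'pics/t3.png')"
```

```text
time: 3.55
tcp_pos: [0.5297, -0.0572, 0.0758]
tcp_rot: [-0.0, 1.0, 0.011, -0.0]
contact_force: [-6.8, -0.1, 5.4]
width: 0.0514
t 3.55 tcp [ 0.5297 -0.0572  0.0758] jaw 1.30 F [-6.8 -0.1  5.4] w 0.0514 tilt 0.049 q7 0.36
-> [-0.7 -1.2  1.8] yaw -0.0
[-0.10952996  1.73173114  0.04671344]
```

View pics/t3.png

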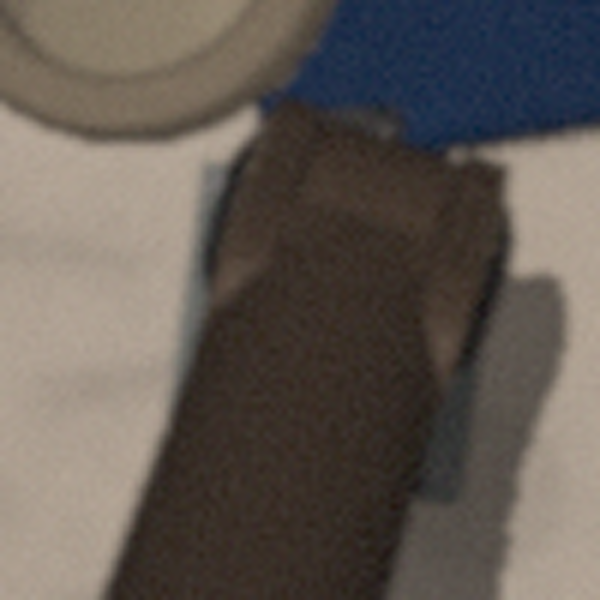

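```bash
python3 -m handwheel '[[-1,0,0,0,-1],[-1,0,0,0,-1]]'; python3 -c "
from h import *
plan((.529,-.056,.074,1.3))
print(monitor.observe()['moment'])"
```

```text
time: 3.85
tcp_pos: [0.5292, -0.0573, 0.0758]
tcp_rot: [-0.0, 1.0, 0.011, 0.0]
contact_force: [-2.0, 0.6, 3.2]
width: 0.0498
t 3.85 tcp [ 0.5292 -0.0573  0.0758] jaw 1.29 F [-2.   0.6  3.2] w 0.0498 tilt 0.012 q7 0.36
-> [-0.2 -1.3  1.8] yaw -0.0
[-0.04623902  0.66821204 -0.02144986]
```

```bash
python3 -m handwheel '[[0,0,0,-8,-1],[0,0,0,-16,-1],[0,0,0,-24,-1],[0,0,0,-24,-1]]'; python3 -c "
from h import *
plan((.529,-.056,.074,50.6))
print(monitor.observe()['moment'])"
```

```text
time: 4.35
tcp_pos: [0.5293, -0.0571, 0.0758]
tcp_rot: [-0.0, 0.976, 0.219, 0.0]
contact_force: [-0.6, 0.7, 3.0]
width: 0.05
t 4.35 tcp [ 0.5293 -0.0571  0.0758] jaw 25.26 F [-0.6  0.7  3. ] w 0.0500 tilt 0.035 q7 0.70
-> [ 0.2 -1.2  1.8] yaw -25.3
[0.11870656 0.40148734 0.08921616]
```

```bash
python3 -m handwheel '[[0,0,0,-8,-1],[0,0,0,-16,-1],[0,0,0,-25,-1],[0,0,0,-25,-1]]'; python3 -c "
from h import *
plan((.529,-.056,.074,50.2))
print(monitor.observe()['moment'])
im,d=viewer.capture('scene');crop(im,235,165,120,90,6,'pics/s4.png')"
```

```text
time: 4.85
tcp_pos: [0.5294, -0.0572, 0.0758]
tcp_rot: [-0.0, 0.906, 0.423, 0.0]
contact_force: [-0.9, 1.1, 4.0]
width: 0.0494
t 4.85 tcp [ 0.5294 -0.0572  0.0758] jaw 50.10 F [-0.9  1.1  4. ] w 0.0494 tilt 0.033 q7 1.06
-> [ 0.7 -1.1  1.8] yaw -0.1
[0.13899224 0.41581976 0.07736967]
```

View pics/s4.png

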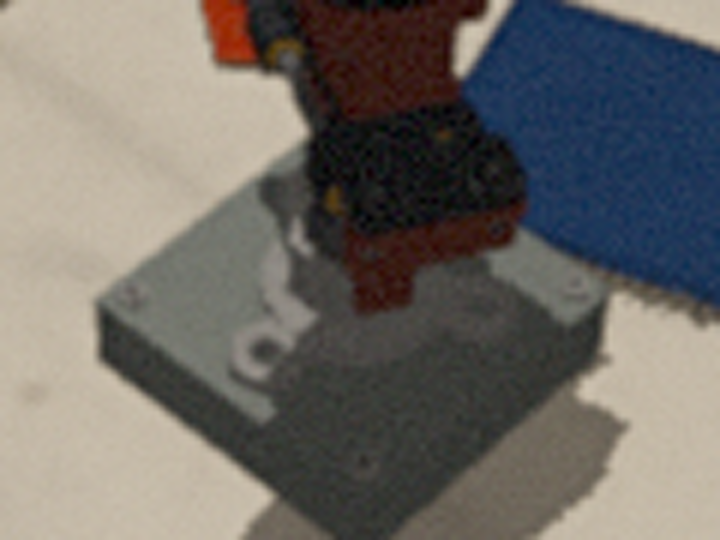

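```bash
python3 -m handwheel '[[0,0,0,0,1],[0,0,0,0,1],[0,0,0,0,1],[0,0,0,0,1],[0,0,-30,0,1],[0,0,-60,0,1]]'; python3 -c "
from h import *
plan((.45,.05,.15,28),(.4255,.3027,.13,28))
"
```

```text
time: 5.65
tcp_pos: [0.5289, -0.0574, 0.1361]
tcp_rot: [-0.0, 0.905, 0.425, -0.0]
contact_force: [-0.0, 0.3, 0.9]
width: 0.088
t 5.65 tcp [ 0.5289 -0.0574  0.1361] jaw 50.26 F [-0.   0.3  0.9] w 0.0880 tilt 0.057 q7 1.03
-> [  32.1 -129.3  -13.9] yaw 22.3
-> [ 210.8 -309.7    6.1] yaw 22.3
```

```bash
python3 -m handwheel '[[10,-45,-5,8,1],[21,-88,-10,16,1],[40,-135,-14,22,1],[83,-180,-14,22,1],[125,-224,-10,22,1],[168,-267,0,22,1],[211,-310,6,22,1],[211,-310,6,22,1]]'; python3 - <<'E'
from h import *
plan((.4255,.3027,.13,28),(.4255,.3027,.058,28))
tiles=[]
for n,(x,y,w,h) in(("scene",(245,180,100,80)),("top",(260,170,75,70)),("scene",(115,130,100,80)),("top",(150,205,75,60))):
    im,d=viewer.capture(n); tiles.append(cv2.resize(im[y:y+h,x:x+w,::-1],(400,300),interpolation=cv2.INTER_CUBIC))
    np.savez(n+"5.npz",im=im,d=d)
cv2.imwrite("pics/m5.png",np.vstack([np.hstack(tiles[:2]),np.hstack(tiles[2:])]))
E
```

```text
time: 6.65
tcp_pos: [0.4237, 0.3081, 0.1289]
tcp_rot: [-0.001, 0.969, 0.248, -0.0]
contact_force: [0.1, -0.7, -0.0]
width: 0.0877
t 6.65 tcp [0.4237 0.3081 0.1289] jaw 28.71 F [ 0.1 -0.7 -0. ] w 0.0877 tilt 0.083 q7 -0.12
-> [-1.   5.6 -1.1] yaw 0.7
-> [-1.   5.7 70.9] yaw 0.7
```

View pics/m5.png

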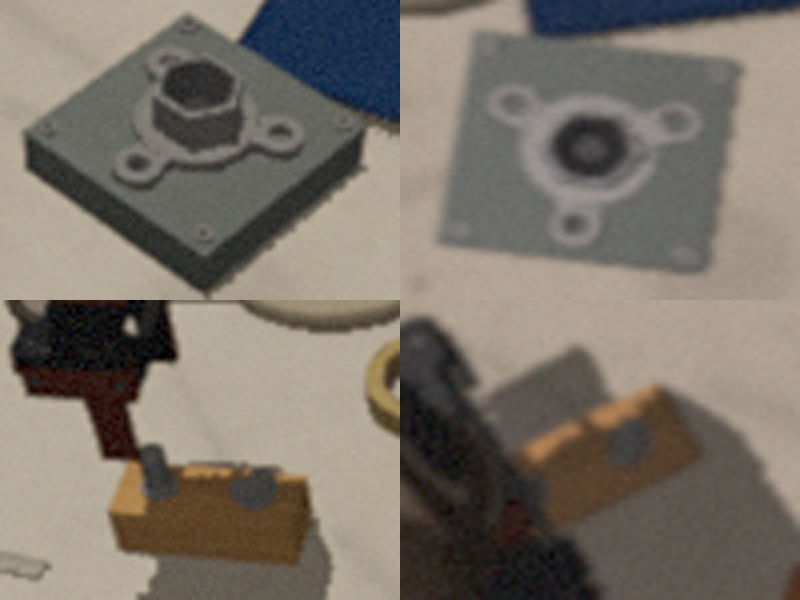

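```bash
python3 - <<'E'
from h import *
a=onplane("top",(172+.5)/5.3333-.5+260,(222+.5)/4.2857-.5+170,.05);b=onplane("scene",137.5/4-.5+245,163.5/3.75-.5+180,.05)
print(a.round(4),b.round(4))
S=np.load("scene5.npz")["im"];T=np.load("top5.npz")["im"]
crop(T,262,172,66,66,9,"pics/st5.png");crop(S,248,182,90,74,8,"pics/ss5.png")
E
```

```text
[ 0.4804 -0.0432  0.05  ] [ 0.4756 -0.0486  0.05  ]
```

View pics/st5.png

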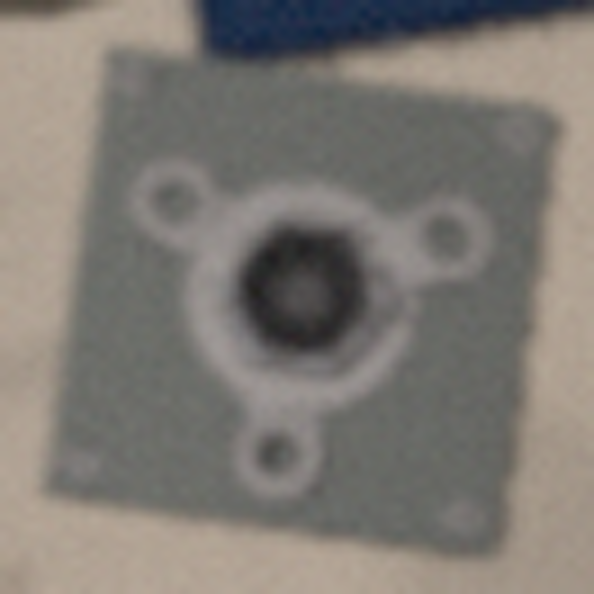

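View pics/ss5.png

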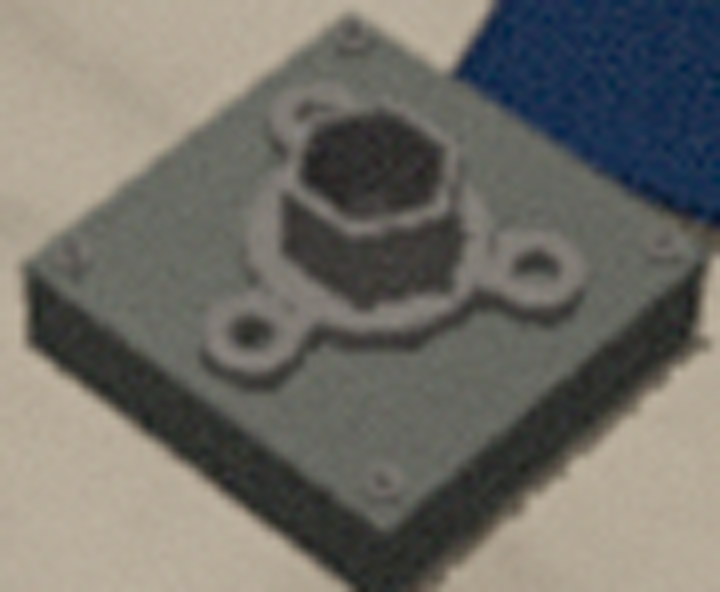

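```bash
python3 -c "
from h import *
plan((.4255,.3027,.11,28))"; python3 -m handwheel '[[-1,6,20,0,1],[-1,6,20,0,1],[-1,6,20,0,1]]'; python3 - <<'E'
from h import *
plan((.4255,.3027,.058,28))
im,d=viewer.capture("scene"); crop(im,120,120,90,80,8,"pics/s6.png")
# expected pixels of pin handle top & tcp tips
for p in[(.4255,.3027,.078),(.4255,.3027,.061)]: print(np.round(proj("scene",np.array(p)-[.0014,0,0]),1))
E
```

```text
t 6.85 tcp [0.4259 0.3015 0.1297] jaw 28.18 F [1.  0.  0.6] w 0.0879 tilt 0.039 q7 -0.11
-> [ 0.2 -1.2 19.7] yaw 0.2
time: 7.22
tcp_pos: [0.428, 0.2967, 0.1103]
tcp_rot: [-0.0, 0.97, 0.244, 0.0]
contact_force: [-0.5, 0.8, 0.4]
width: 0.0874
t 7.22 tcp [0.428  0.2967 0.1103] jaw 28.19 F [-0.5  0.8  0.4] w 0.0874 tilt 0.028 q7 -0.10
-> [ 0.6 -6.4 52.3] yaw 0.2
[152.3 169.9]
[153.4 174.6]
```

View pics/s6.png

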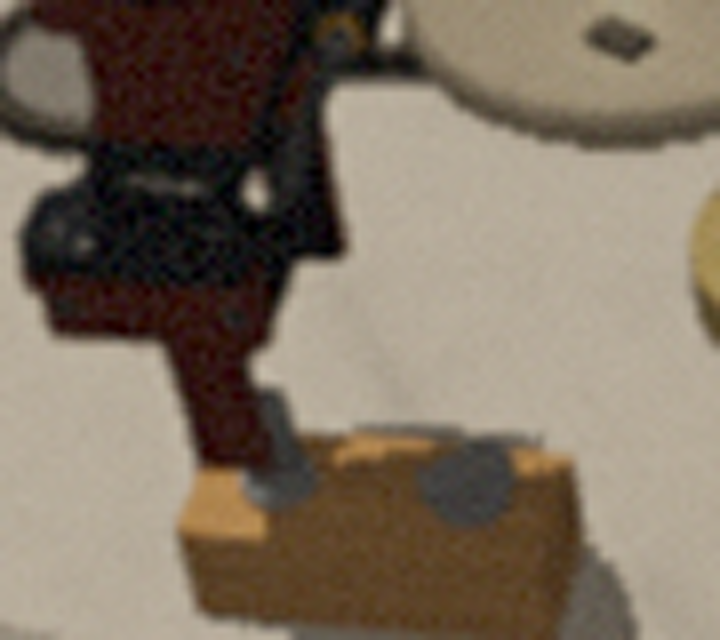

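```bash
python3 -m handwheel '[[0.5,-6,0,0,1],[0.5,-6,0,0,1],[0.5,-6,0,0,1],[0.5,-6,0,0,1]]'; python3 - <<'E'
from h import *
plan((.4255,.3027,.058,28))
im,d=viewer.capture("scene"); crop(im,120,120,90,80,8,"pics/s7.png")
E
```

```text
time: 7.78
tcp_pos: [0.4251, 0.3028, 0.1097]
tcp_rot: [0.0, 0.97, 0.244, 0.0]
contact_force: [0.3, -0.4, -0.5]
width: 0.0879
t 7.78 tcp [0.4251 0.3028 0.1097] jaw 28.30 F [ 0.3 -0.4 -0.5] w 0.0879 tilt 0.005 q7 -0.11
-> [ 0.3  0.3 51.7] yaw 0.3
```

View pics/s7.png

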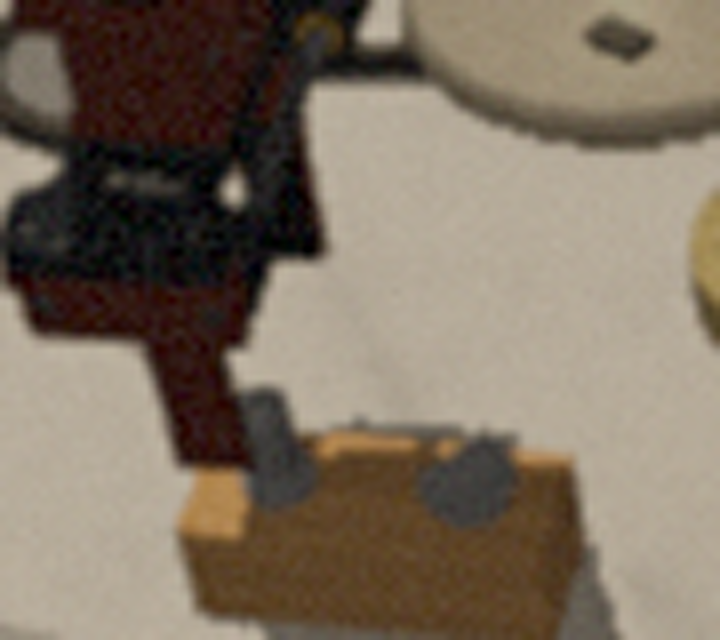

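```bash
python3 -m handwheel '[[0,0,20,0,1],[0,0,40,0,1],[0,0,51,0,1],[0,0,51,0,1],[0,0,51,0,-1],[0,0,51,0,-1],[0,0,51,0,-1],[0,0,51,0,-1]]'; python3 - <<'E'
from h import *
plan((.4255,.3027,.058,28))
im,d=viewer.capture("scene"); crop(im,120,120,90,80,8,"pics/s8.png")
E
```

```text
time: 8.82
tcp_pos: [0.4252, 0.303, 0.0589]
tcp_rot: [-0.0, 0.97, 0.244, 0.0]
contact_force: [-0.2, 0.6, -0.7]
width: 0.0513
t 8.82 tcp [0.4252 0.303  0.0589] jaw 28.29 F [-0.2  0.6 -0.7] w 0.0513 tilt 0.026 q7 -0.08
-> [0.2 0.4 0.9] yaw 0.3
```

View pics/s8.png

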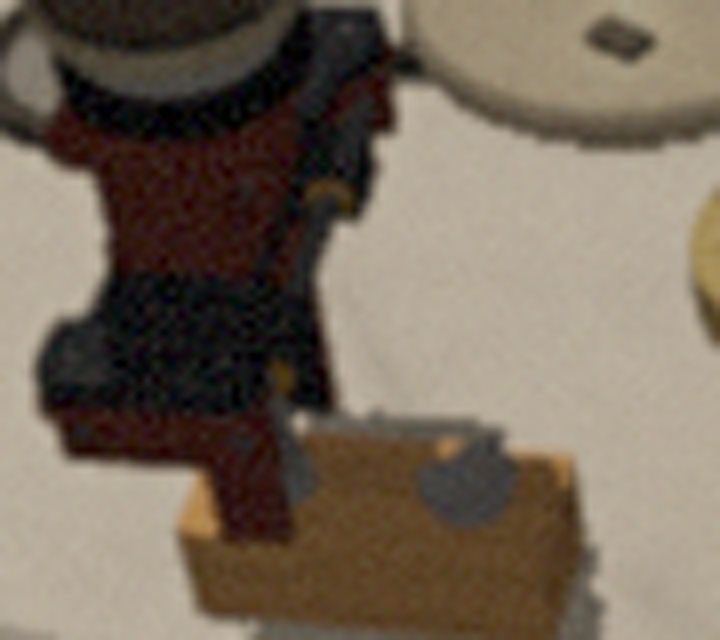

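Fingers still closing (51 mm after 0.5 s); continue.

```bash
python3 -m handwheel '[[0,0,0,0,-1],[0,0,0,0,-1],[0,0,0,0,-1],[0,0,0,0,-1],[0,0,0,0,-1]]'; python3 - <<'E'
from h import *
plan((.4255,.3027,.058,28))
im,d=viewer.capture("scene"); crop(im,120,120,90,80,8,"pics/s9.png")
E
```

```text
time: 9.5
tcp_pos: [0.4251, 0.3029, 0.0587]
tcp_rot: [-0.0, 0.97, 0.244, 0.0]
contact_force: [-0.4, 0.3, 0.5]
width: 0.0174
t 9.50 tcp [0.4251 0.3029 0.0587] jaw 28.29 F [-0.4  0.3  0.5] w 0.0174 tilt 0.008 q7 -0.08
-> [0.2 0.3 0.7] yaw 0.3
```

View pics/s9.png

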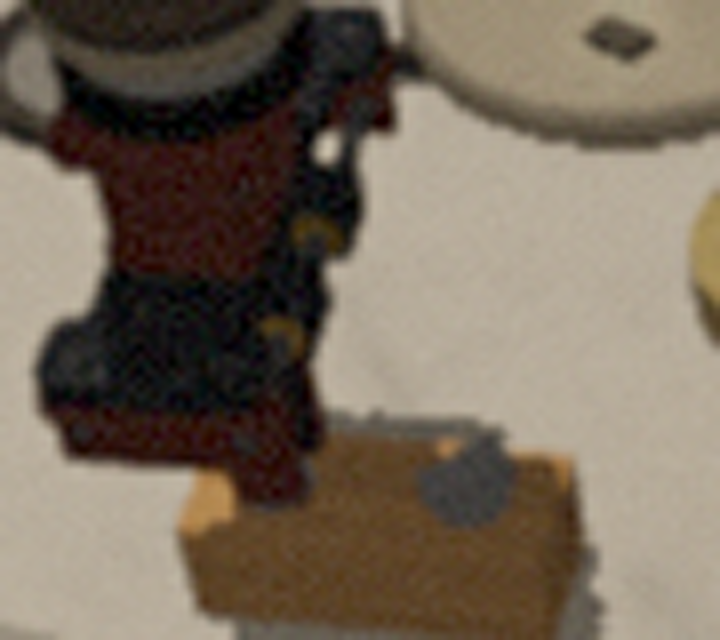

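```bash
python3 -m handwheel '[[0,0,-30,0,-1],[0,0,-70,0,-1],[0,0,-110,0,-1],[0,0,-110,0,-1]]'; python3 - <<'E'
from h import *
plan((.4781,-.0484,.17,80.6))
im,d=viewer.capture("scene"); crop(im,120,90,90,100,6,"pics/s10.png")
E
```

```text
time: 10.05
tcp_pos: [0.4264, 0.3038, 0.1714]
tcp_rot: [-0.001, 0.97, 0.244, 0.002]
contact_force: [0.2, -0.2, -1.1]
width: 0.0169
t 10.05 tcp [0.4264 0.3038 0.1714] jaw 28.28 F [ 0.2 -0.2 -1.1] w 0.0169 tilt 0.305 q7 -0.13
-> [-1.214e+02  3.347e+02  3.000e-01] yaw -52.3
```

View pics/s10.png

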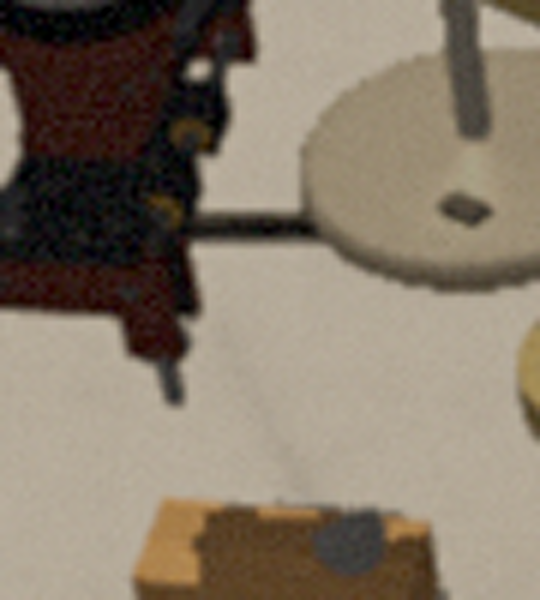

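```bash
python3 -m handwheel '[[-17,48,0,-8,-1],[-35,96,0,-16,-1],[-52,143,0,-24,-1],[-70,191,0,-33,-1],[-87,239,0,-42,-1],[-104,287,0,-50,-1],[-121,335,0,-52.3,-1],[-121,335,0,-52.3,-1]]';python3 -m handwheel '[[0,0,0,0,-1],[0,0,0,0,-1]]'; python3 - <<'E'
from h import *
plan((.4781,-.0484,.126,80.6))
E
```

```text
time: 11.1
tcp_pos: [0.4764, -0.0537, 0.1673]
tcp_rot: [-0.0, 0.765, 0.644, -0.001]
contact_force: [0.2, 0.3, -0.1]
width: 0.0175
time: 11.35
tcp_pos: [0.4769, -0.0481, 0.168]
tcp_rot: [-0.001, 0.762, 0.647, -0.0]
contact_force: [0.7, 0.2, -0.6]
width: 0.0176
t 11.35 tcp [ 0.4769 -0.0481  0.168 ] jaw 80.70 F [ 0.7  0.2 -0.6] w 0.0176 tilt 0.075 q7 1.50
-> [-0.1  1.3 42. ] yaw 0.1
```

```bash
python3 -m handwheel '[[0,1,20,0,-1],[0,1,42,0,-1],[0,1,42,0,-1],[0,1,42,0,-1]]'; python3 - <<'E'
from h import *
plan((.4781,-.0484,.126,80.6))
im,d=viewer.capture("scene"); crop(im,240,170,90,75,8,"pics/s11.png"); np.savez("s11.npz",im=im,d=d)
im,d=viewer.capture("top"); crop(im,250,160,90,75,8,"pics/t11.png")
E
```

```text
time: 11.85
tcp_pos: [0.4786, -0.049, 0.1271]
tcp_rot: [0.0, 0.762, 0.647, 0.0]
contact_force: [-0.1, -0.3, -0.5]
width: 0.0171
t 11.85 tcp [ 0.4786 -0.049   0.1271] jaw 80.65 F [-0.1 -0.3 -0.5] w 0.0171 tilt 0.018 q7 1.52
-> [ 0.5 -0.6  1.1] yaw 0.1
```

View pics/s11.png

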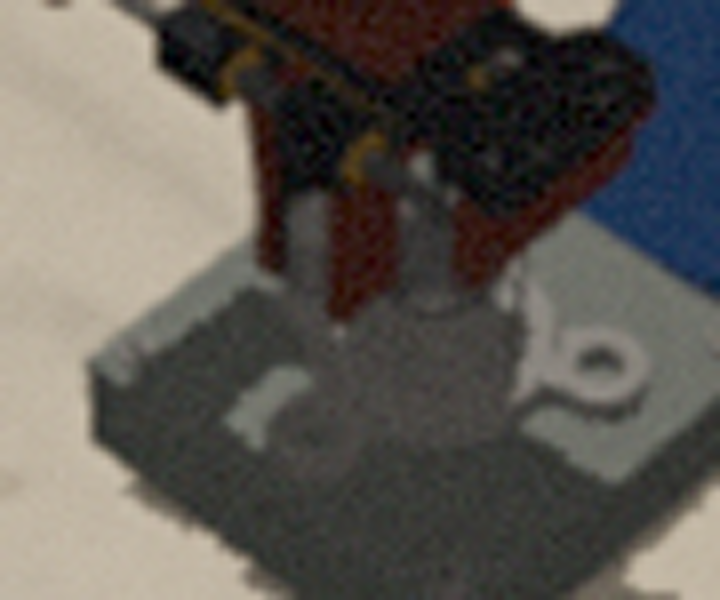

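View pics/t11.png

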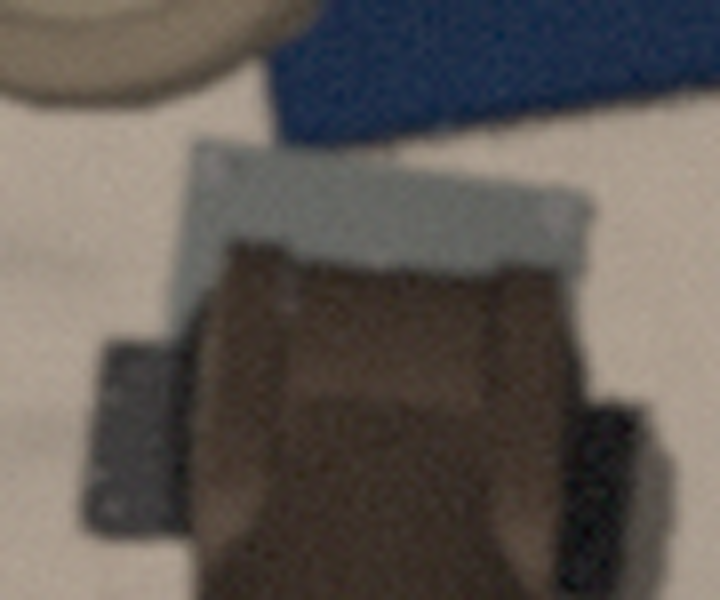

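```bash
python3 - <<'E'
from h import *
P=lambda p:tuple(((np.array(proj("scene",np.array(p)-[.0014,0,0]))-[240,170]+.5)*8-.5).round(0))
x,y=.4786,-.049
for z in(.1194-.0+.0,.116,.0973,.0764,.05,.04): print(z,P((x,y,z)))
print("hubtop",P((.5293,-.0572,.082)),"hole/eye",P((.4781,-.0484,.05)))
for dj in(-.009,.009):
  j=np.radians(80.65);print("finger tip",P((x+dj*np.cos(j),y+dj*np.sin(j),.116)))
im=np.load("s11.npz")["im"]; g=cv2.convertScaleAbs(im,alpha=2.2); crop(g,262,180,40,50,12,"pics/s11b.png")
E
```

```text
0.1194 (np.float64(321.0), np.float64(270.0))
0.116 (np.float64(321.0), np.float64(278.0))
0.0973 (np.float64(320.0), np.float64(321.0))
0.0764 (np.float64(320.0), np.float64(368.0))
0.05 (np.float64(319.0), np.float64(426.0))
0.04 (np.float64(318.0), np.float64(447.0))
hubtop (np.float64(436.0), np.float64(260.0)) hole/eye (np.float64(316.0), np.float64(426.0))
finger tip (np.float64(344.0), np.float64(294.0))
finger tip (np.float64(298.0), np.float64(262.0))
```

View pics/s11b.png

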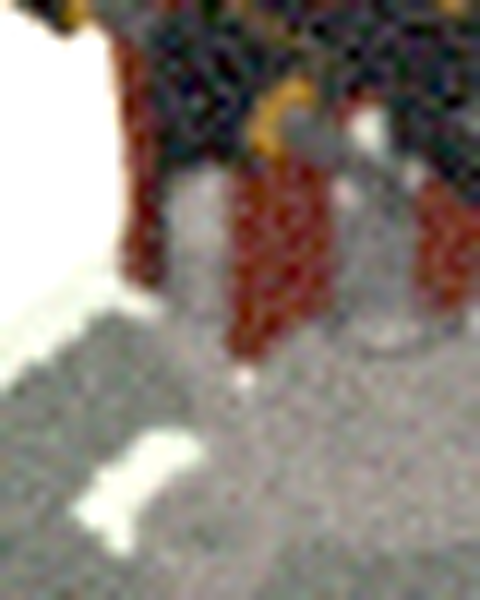

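```bash
python3 -m handwheel '[[0.5,-0.5,10,0,-1],[0.5,-0.5,22,0,-1],[0.5,-0.5,22,0,-1]]';python3 -m handwheel '[[0,0,4,0,-1],[0,0,8,0,-1],[0,0,12,0,-1],[0,0,12,0,-1]]'; python3 - <<'E'
from h import *
plan((.4781,-.0484,.0687,80.6))
im,d=viewer.capture("scene"); g=cv2.convertScaleAbs(im,alpha=2.2); crop(g,262,180,40,50,12,"pics/s12.png")
E
```

```text
time: 12.32
tcp_pos: [0.477, -0.0491, 0.1034]
tcp_rot: [-0.001, 0.763, 0.647, -0.001]
contact_force: [-0.4, 0.8, -1.1]
width: 0.0173
time: 12.82
tcp_pos: [0.4779, -0.049, 0.0924]
tcp_rot: [-0.0, 0.763, 0.647, -0.0]
contact_force: [0.3, 0.3, 0.1]
width: 0.0171
t 12.82 tcp [ 0.4779 -0.049   0.0924] jaw 80.59 F [0.3 0.3 0.1] w 0.0171 tilt 0.007 q7 1.54
-> [ 0.7  0.1 23.7] yaw -0.0
```

View pics/s12.png

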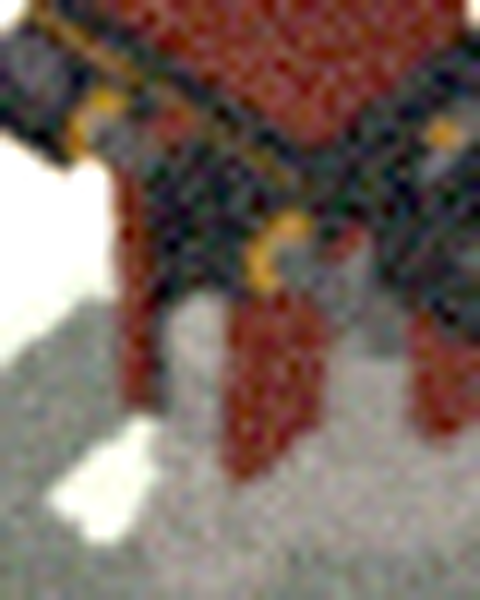

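```bash
python3 -m handwheel '[[0.5,0,3,0,-1],[0.5,0,6,0,-1],[0.5,0,9,0,-1],[0.5,0,9,0,-1]]'; python3 - <<'E'
from h import *
plan((.4781,-.0484,.0687,80.6))
E
```

```text
time: 13.38
tcp_pos: [0.4783, -0.0484, 0.0835]
tcp_rot: [0.0, 0.763, 0.647, 0.0]
contact_force: [2.0, 1.0, -2.0]
width: 0.0173
t 13.38 tcp [ 0.4783 -0.0484  0.0835] jaw 80.60 F [ 2.  1. -2.] w 0.0173 tilt 0.031 q7 1.55
-> [-0.  -0.2 14.8] yaw -0.0
```

```bash
python3 -m handwheel '[[0,0,4,0,-1],[0,0,8,0,-1],[0,0,12,0,-1],[0,0,13,0,-1],[0,0,13,0,-1]]'; python3 - <<'E'
from h import *
plan((.4781,-.0484,.0687,80.6))
E
```

```text
time: 14.0
tcp_pos: [0.4782, -0.0484, 0.0706]
tcp_rot: [0.0, 0.763, 0.647, 0.0]
contact_force: [3.6, 2.1, -2.5]
width: 0.0177
t 14.00 tcp [ 0.4782 -0.0484  0.0706] jaw 80.60 F [ 3.6  2.1 -2.5] w 0.0177 tilt 0.026 q7 1.56
-> [-0.  -0.1  1.9] yaw -0.0
```

```bash
python3 -m handwheel '[[0.3,0.3,2,0,-1],[0.3,0.3,3.5,0,-1],[0.3,0.3,3.5,0,-1]]'; python3 - <<'E'
from h import *
plan((.4781,-.0484,.0687,80.6))
E
```

```text
time: 14.38
tcp_pos: [0.4785, -0.0484, 0.0685]
tcp_rot: [-0.0, 0.763, 0.647, 0.0]
contact_force: [-2.1, 2.6, 20.0]
width: 0.0174
t 14.38 tcp [ 0.4785 -0.0484  0.0685] jaw 80.57 F [-2.1  2.6 20. ] w 0.0174 tilt 0.051 q7 1.56
-> [-0.1 -0.4 -0.2] yaw -0.0
```

```bash
python3 -m handwheel '[[0,0,-2.5,0,-1],[0,0,-2.5,0,1],[0,0,-2.5,0,1],[0,0,-2.5,0,1],[0,0,-2.5,0,1],[0,0,-30,0,1],[0,0,-70,0,1],[0,0,-100,0,1]]'; python3 - <<'E'
from h import *
plan((.4305,-.3016,.14,80.6))
im,d=viewer.capture("scene"); crop(im,240,170,90,75,8,"pics/s13.png")
E
```

```text
time: 15.38
tcp_pos: [0.4784, -0.0485, 0.1685]
tcp_rot: [0.0, 0.763, 0.647, 0.0]
contact_force: [1.0, -0.0, 0.2]
width: 0.0841
t 15.38 tcp [ 0.4784 -0.0485  0.1685] jaw 80.58 F [ 1.  -0.   0.2] w 0.0841 tilt 0.027 q7 1.50
-> [-257.5   -5.8   28.5] yaw -0.0
```

View pics/s13.png

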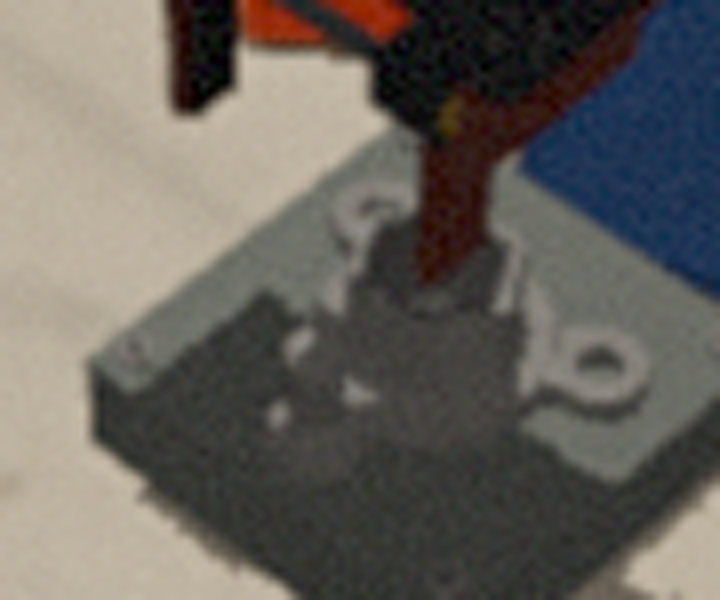

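```bash
python3 -m handwheel '[[-50,-1,0,0,1],[-102,-2,5,0,1],[-154,-4,10,0,1],[-206,-5,20,0,1],[-257,-6,28,0,1],[-257,-6,28,0,1],[-257,-6,28,0,1],[-257,-6,28,0,1]]'; python3 - <<'E'
from h import *
plan((.4305,-.3016,.055,80.6))
a,da=viewer.capture("scene");b,_=viewer.capture("top")
t=[cv2.resize(i[y:y+h,x:x+w,::-1],(400,300),interpolation=cv2.INTER_CUBIC) for i,x,y,w,h in((a,240,170,90,75),(b,255,165,80,75),(a,310,210,110,100),(b,335,200,80,70))]
cv2.imwrite("pics/m14.png",np.vstack([np.hstack(t[:2]),np.hstack(t[2:])]))
E
```

```text
time: 16.42
tcp_pos: [0.4309, -0.2995, 0.1392]
tcp_rot: [-0.0, 0.762, 0.647, 0.0]
contact_force: [-0.6, -0.4, -0.4]
width: 0.0879
t 16.43 tcp [ 0.4309 -0.2995  0.1392] jaw 80.70 F [-0.6 -0.4 -0.4] w 0.0879 tilt 0.040 q7 2.10
-> [-2.2 -0.1 84.2] yaw 0.1
```

View pics/m14.png

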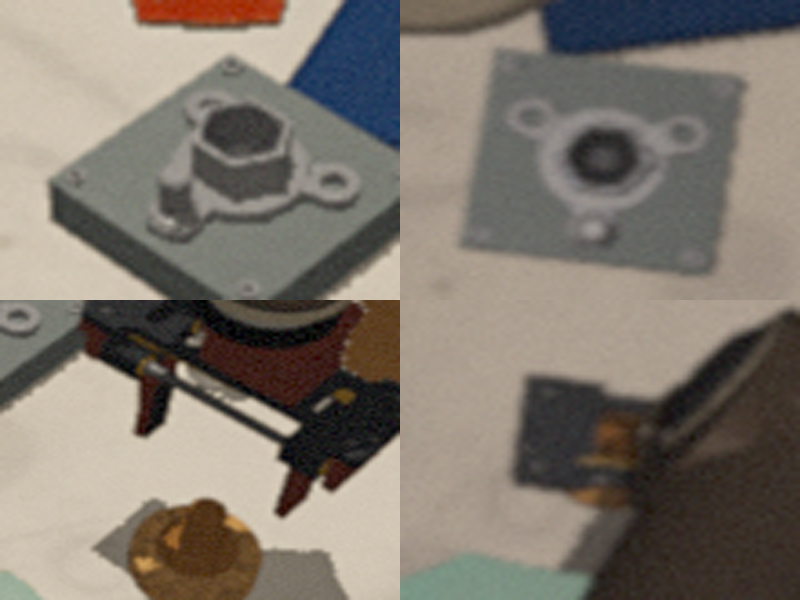

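```bash
python3 - <<'E'
from h import *
b=np.array([.0014,0,0])
print(proj("scene",np.array([.4309,-.3000,.1282])-b),proj("scene",np.array([.4305,-.3016,.079])-b))
im,d=viewer.capture("scene")
crop(im,330,235,60,70,8,"pics/s15.png")
plan((.4305,-.3016,.055,80.6))
E
```

```text
(np.float64(369.31226112256627), np.float64(265.3920228123807)) (np.float64(366.723124400124), np.float64(279.37570656511684))
t 16.57 tcp [ 0.4309 -0.2999  0.1393] jaw 80.70 F [-0.1  0.2 -0.7] w 0.0879 tilt 0.029 q7 2.10
-> [-1.8 -0.2 84.3] yaw 0.1
```

View pics/s15.png

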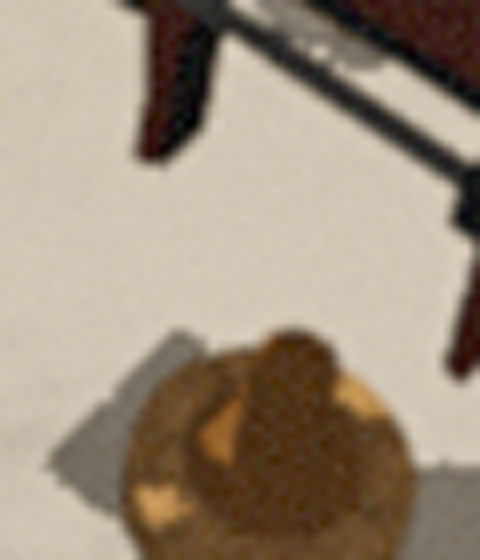

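```bash
python3 -m handwheel '[[-2,0,30,0,1],[-2,0,60,0,1],[-2,0,87,0,1],[-2,0,87,0,1],[-2,0,87,0,-0.6],[-2,0,87,0,-0.6],[-2,0,87,0,-0.6],[-2,0,87,0,-0.6]]'; python3 - <<'E'
from h import *
plan((.4305,-.3016,.052,80.6))
E
```

```text
time: 17.58
tcp_pos: [0.4303, -0.303, 0.0526]
tcp_rot: [0.0, 0.763, 0.647, 0.0]
contact_force: [0.6, 0.0, 0.4]
width: 0.0516
t 17.57 tcp [ 0.4303 -0.303   0.0526] jaw 80.59 F [0.6 0.  0.4] w 0.0516 tilt 0.048 q7 2.17
-> [ 1.4 -0.   0.6] yaw -0.0
```

```bash
python3 -m handwheel '[[1,0,0,0,-1],[1,0,0,0,-1],[1,0,0,0,-1],[1,0,0,0,-1],[1,0,0,0,-1]]'; python3 - <<'E'
from h import *
plan((.4305,-.3016,.052,80.6))
im,d=viewer.capture("scene")
crop(im,330,220,70,80,7,"pics/s16.png")
E
```

```text
time: 18.2
tcp_pos: [0.4302, -0.3017, 0.0521]
tcp_rot: [-0.0, 0.763, 0.647, 0.0]
contact_force: [0.2, 0.7, 0.7]
width: 0.0235
t 18.20 tcp [ 0.4302 -0.3017  0.0521] jaw 80.59 F [0.2 0.7 0.7] w 0.0235 tilt 0.014 q7 2.17
-> [0.2 0.3 0.1] yaw -0.0
```

View pics/s16.png

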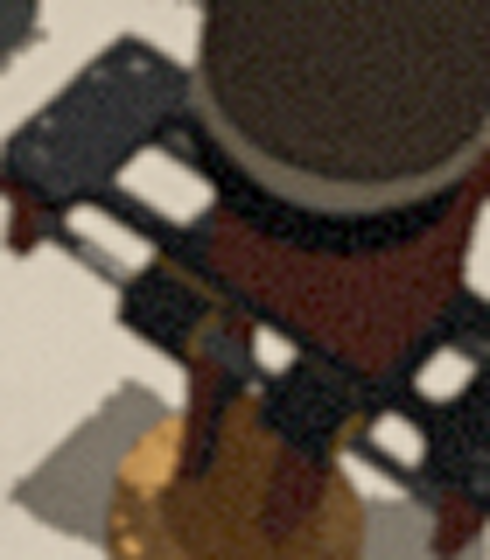

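```bash
python3 -m handwheel '[[0,0,-30,0,-1],[0,0,-80,0,-1],[0,0,-130,0,-1],[0,0,-130,0,-1]]'; python3 - <<'E'
from h import *
plan((.5293,-.0572,.182,80.6))
im,d=viewer.capture("scene")
crop(im,330,190,90,90,6,"pics/s17.png")
E
```

```text
time: 18.75
tcp_pos: [0.4319, -0.3034, 0.1857]
tcp_rot: [0.003, 0.763, 0.647, 0.001]
contact_force: [0.8, 0.8, -1.5]
width: 0.0237
t 18.75 tcp [ 0.4319 -0.3034  0.1857] jaw 80.57 F [ 0.8  0.8 -1.5] w 0.0237 tilt 0.398 q7 2.08
-> [258.8  55.7   3.5] yaw -0.0
```

View pics/s17.png

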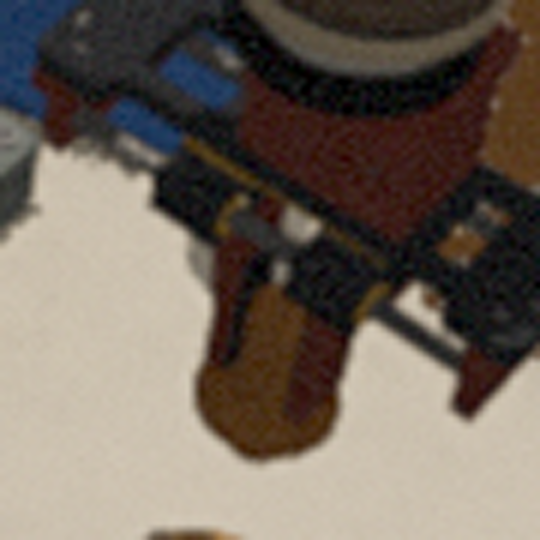

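```bash
python3 -m handwheel '[[40,8,0,0,-1],[85,18,0,0,-1],[130,28,0,0,-1],[175,38,0,0,-1],[220,48,0,0,-1],[257,55,2,0,-1],[257,55,2,0,-1],[257,55,2,0,-1]]'; python3 -m handwheel '[[0,0,0,0,-1],[0,0,0,0,-1],[0,0,0,0,-1]]'; python3 - <<'E'
from h import *
plan((.5293,-.0572,.140,80.6))
im,d=viewer.capture("scene")
crop(im,240,140,100,100,6,"pics/s18.png")
E
```

```text
time: 19.8
tcp_pos: [0.5255, -0.058, 0.1788]
tcp_rot: [-0.001, 0.763, 0.647, -0.001]
contact_force: [-0.6, 0.2, -0.3]
width: 0.0233
time: 20.18
tcp_pos: [0.5264, -0.0579, 0.1802]
tcp_rot: [0.0, 0.763, 0.646, 0.0]
contact_force: [-0.2, -0.4, -0.5]
width: 0.0232
t 20.18 tcp [ 0.5264 -0.0579  0.1802] jaw 80.53 F [-0.2 -0.4 -0.5] w 0.0232 tilt 0.012 q7 1.54
-> [ 1.2  2.8 40.2] yaw -0.1
```

View pics/s18.png

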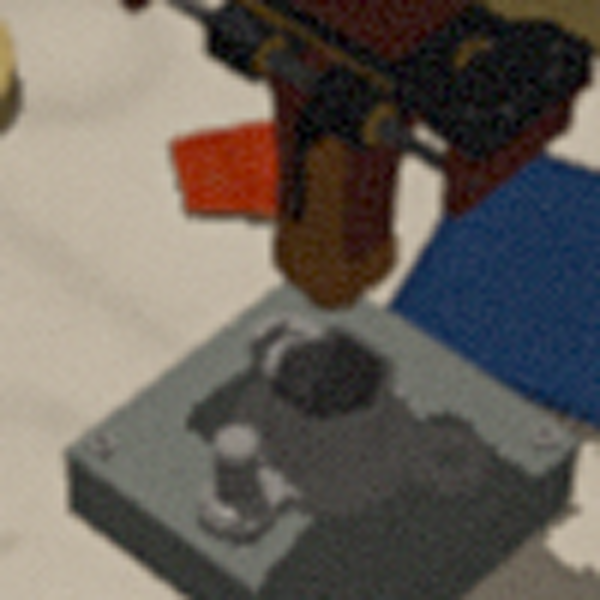

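```bash
python3 -m handwheel '[[1,3,20,0,-1],[1,3,40,0,-1],[1,3,40,0,-1],[1,3,40,0,-1]]'; python3 - <<'E'
from h import *
plan((.5293,-.0572,.111,80.6))
im,d=viewer.capture("scene")
crop(im,250,160,80,80,7,"pics/s19.png")
E
```

```text
time: 20.72
tcp_pos: [0.5299, -0.057, 0.1408]
tcp_rot: [0.0, 0.763, 0.647, 0.0]
contact_force: [0.7, -0.2, -0.7]
width: 0.0235
t 20.73 tcp [ 0.5299 -0.057   0.1408] jaw 80.58 F [ 0.7 -0.2 -0.7] w 0.0235 tilt 0.035 q7 1.55
-> [-0.3 -0.6 29.8] yaw -0.0
```

View pics/s19.png

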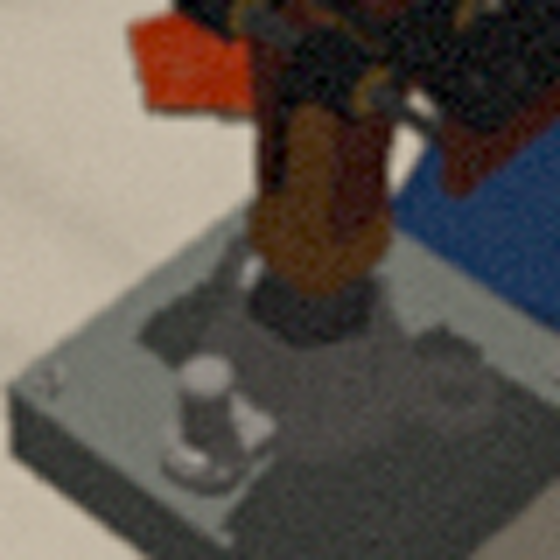

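```bash
python3 -m handwheel '[[-0.3,-0.6,8,0,-1],[-0.3,-0.6,16,0,-1],[-0.3,-0.6,23,0,-1],[-0.3,-0.6,23,0,-1]]'; python3 -c "
from h import *
plan((.5293,-.0572,.111,80.6))"
```

```text
time: 21.28
tcp_pos: [0.5285, -0.057, 0.1163]
tcp_rot: [-0.0, 0.763, 0.647, -0.001]
contact_force: [0.4, 0.6, -1.3]
width: 0.0237
t 21.27 tcp [ 0.5285 -0.057   0.1163] jaw 80.59 F [ 0.4  0.6 -1.3] w 0.0237 tilt 0.083 q7 1.57
-> [-0.1  0.9  5.3] yaw -0.0
```

```bash
python3 -m handwheel '[[0,0.5,2,0,-1],[0,0.5,4,0,-1],[0,0.5,6,0,-1],[0,0.5,6,0,-1]]'; python3 -c "
from h import *
plan((.5293,-.0572,.111,80.6))"
```

```text
time: 21.78
tcp_pos: [0.5288, -0.0565, 0.1115]
tcp_rot: [-0.001, 0.763, 0.647, -0.0]
contact_force: [-4.5, 1.9, 6.7]
width: 0.0231
t 21.77 tcp [ 0.5288 -0.0565  0.1115] jaw 80.61 F [-4.5  1.9  6.7] w 0.0231 tilt 0.095 q7 1.57
-> [-0.6  0.6  0.5] yaw 0.0
```

```bash
python3 -m handwheel '[[0,-0.5,1,0,-1],[0,-0.5,2,0,-1],[0,-0.5,2,0,-1]]'; python3 -c "
from h import *
plan((.5293,-.0572,.111,80.6))"
```

```text
time: 22.15
tcp_pos: [0.5284, -0.0564, 0.1105]
tcp_rot: [-0.001, 0.763, 0.647, 0.0]
contact_force: [-7.7, 2.2, 18.0]
width: 0.0233
t 22.15 tcp [ 0.5284 -0.0564  0.1105] jaw 80.60 F [-7.7  2.2 18. ] w 0.0233 tilt 0.095 q7 1.57
-> [-0.6  1.  -0.5] yaw 0.0
```

```bash
python3 -m handwheel '[[0,0,-5,0,-1],[0,0,-12,0,-1],[0,0,-20,0,-1],[0,0,-28,0,-1],[0,0,-28,0,-1]]'; python3 - <<'E'
from h import *
plan((.5293,-.0572,.111,80.6))
im,d=viewer.capture("scene")
crop(im,250,160,80,80,7,"pics/s20.png")
E
```

```text
time: 22.78
tcp_pos: [0.5295, -0.0571, 0.1379]
tcp_rot: [0.0, 0.763, 0.647, 0.001]
contact_force: [0.3, 0.0, -0.6]
width: 0.0234
t 22.77 tcp [ 0.5295 -0.0571  0.1379] jaw 80.59 F [ 0.3  0.  -0.6] w 0.0234 tilt 0.085 q7 1.56
-> [-0.2 -0.2 26.9] yaw -0.0
```

View pics/s20.png

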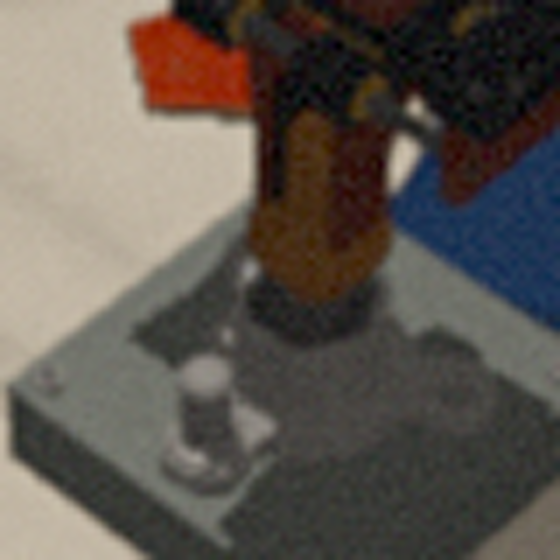

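```bash
python3 -m handwheel '[[0,-1,8,0,-1],[0,-1,16,0,-1],[0,-1.5,22,0,-1],[0,-1.5,25,0,-1],[0,-1.5,28,0,-1],[0,-1.5,28,0,-1],[0,-1.5,28,0,-1]]'; python3 - <<'E'
from h import *
plan((.5280,-.0572,.111,80.6))
E
```

```text
time: 23.7
tcp_pos: [0.528, -0.0563, 0.1103]
tcp_rot: [0.0, 0.763, 0.647, 0.001]
contact_force: [-2.5, 2.3, 11.4]
width: 0.0235
t 23.70 tcp [ 0.528  -0.0563  0.1103] jaw 80.60 F [-2.5  2.3 11.4] w 0.0235 tilt 0.089 q7 1.57
-> [-0.8  0.1 -0.7] yaw 0.0
```

```bash
python3 -m handwheel '[[0,0,-0.7,0,-1],[0,0,-0.7,0,0.5],[0,0,-0.7,0,0.5],[0,0,-0.7,0,0.5],[0,0,-0.7,0,0.5],[0,0,-30,0,0.5],[0,0,-75,0,0.5],[0,0,-115,0,0.5]]'; python3 - <<'E'
from h import *
plan((.40,.08,.25,80.6))
E
```

```text
time: 24.7
tcp_pos: [0.5274, -0.057, 0.2255]
tcp_rot: [0.0, 0.763, 0.647, -0.0]
contact_force: [0.4, 0.3, -0.2]
width: 0.0656
t 24.70 tcp [ 0.5274 -0.057   0.2255] jaw 80.58 F [ 0.4  0.3 -0.2] w 0.0656 tilt 0.008 q7 1.52
-> [ 114.2 -148.1  -24.5] yaw -0.0
```

```bash
python3 -m handwheel '[[20,-45,0,0,0.5],[45,-90,0,0,0.5],[80,-120,0,0,0.5],[114,-148,0,0,0.5],[114,-148,0,0,0.5],[114,-148,0,0,0.5]]'; python3 - <<'E'
from h import *
plan()
a,da=viewer.capture("scene");b,db=viewer.capture("top")
t=[cv2.resize(i[y:y+h,x:x+w,::-1],(400,300),interpolation=cv2.INTER_CUBIC) for i,x,y,w,h in((a,245,160,80,75),(b,255,165,80,75))]
cv2.imwrite("pics/m21.png",np.hstack(t)); cv2.imwrite("pics/full21.png",a[:,:,::-1])
C=cloud("scene",da);Ct=cloud("top",db)
for n,c in(("scene",C),("top",Ct)):
    m=(np.hypot(c[...,0]-.5288,c[...,1]+.0565)<.02)&(c[...,2]>.12); P=c[m]; print(n,len(P), np.percentile(P[:,2],[50,90,98]).round(4) if len(P) else "",P.mean(0).round(4) if len(P) else "")
E
```

```text
time: 25.45
tcp_pos: [0.4005, 0.0793, 0.2243]
tcp_rot: [0.0, 0.763, 0.647, 0.0]
contact_force: [-0.3, -0.0, 0.7]
width: 0.0659
t 25.45 tcp [0.4005 0.0793 0.2243] jaw 80.59 F [-0.3 -0.   0.7] w 0.0659 tilt 0.030 q7 1.10
scene 98 [0.1326 0.1369 0.1386] [ 0.5245 -0.0592  0.1313]
top 59 [0.1366 0.1411 0.1455] [ 0.5291 -0.0546  0.1365]
```

View pics/m21.png

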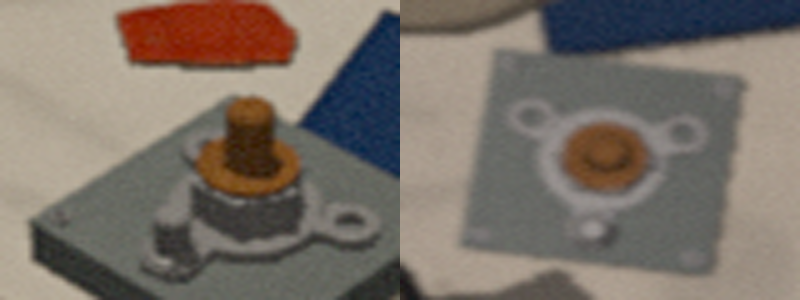

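View pics/full21.png

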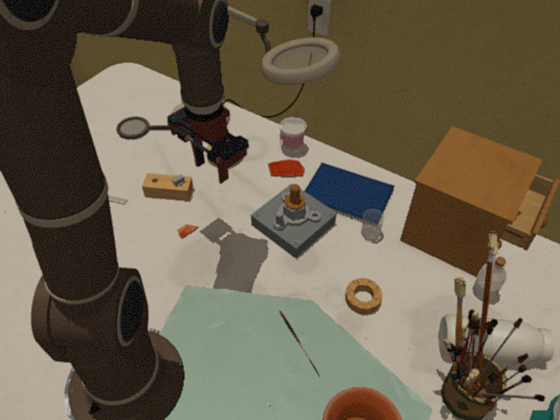

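```bash
python3 -c "
from plant import manip
print(manip.hand_in())"
```

```text
the job is handed in; nothing more can be done
None
```

The pot stand is ready and I handed the job in at about 25 s on the robot's clock, well under the 72 s limit; it reported no verdict.

- **Bushing:** I gripped the hub by two flats and turned it about 49° anticlockwise. Both camera views showed an eye over the index hole. I never lifted the bushing.
- **Pin:** The index pin met its stop at 20 N, with the tool at 68.5 mm against the 68.7 mm I expected for fully home. Pictures taken after letting go show the collar down on the eye and the pin upright.
- **Cone:** I seated it in the cup at 18 N and lifted it straight up about 27 mm. It came free and left the hub in place. I lowered it again while gripped, to the same height within 0.2 mm, and only then let go.
- **Last checks:** The cone stands upright and centred. Its top measured about 137–138 mm in the scene camera and 137 mm (median) in the top camera, against 138 mm when fully seated. The arm is clear with no contact. The spare pin and the other loose things look unmoved in the last picture, though I did not measure them.

**Disagreements and slips:**
- The two cameras disagreed by about 3 mm in y (calibration error), so I used the hub grip as the reference.
- One extra move command early on wasted about 0.25 s without harm.
- One hover position over the pin was based on a reading taken before the arm had settled; I corrected it before gripping.

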